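Refit the grill plate and close the sandwich grill

TASK

Put the sandwich grill back together after washing up: take the smaller ribbed plate, the one with the drip lip, and seat it fully home, flat and square in the sloping pocket of the grill with its lip in the front notch. Let go of it, then bring the lid down gently, never letting it drop, until it is fully closed. Leave everything else on the counter where it is.

Things in the scene. Friction and masses are not known exactly. Their poses are not given: they have to be found in the camera images.
- plate: The plate to fit: bare cast aluminium, 120 mm (its x) by 130 mm (its y), 8 mm thick, about 0.3 kg, a rib on its top and a drip lip on its -x edge. Origin: centre of the underside of the 120 x 130 rectangle; z up out of the ribbed face. It starts flat on the counter, lip roughly towards the robot (yaw -0.3 to 0.5 rad).
- plate_rib (a point): Middle of the top of the plate's grip rib, 26 mm above the middle of the plate's underside. The rib is 60 mm long (plate x), 12 mm wide (plate y) and stands 18 mm above the plate's face. It is strong enough to carry and press the plate by.
- plate_lip (a point): End of the plate's drip lip, at plate x = -75 mm, on the underside: a tongue 32 mm wide and 8 mm thick, flush with the underside, sticking 15 mm out of the middle of the -x edge.
- big_plate: A wrong plate: same metal and same grip rib but 150 x 150 mm, with a criss-cross of low bars and no drip lip. It does not fit; leave it. Origin: centre of the underside. It and the right plate may lie in either place.
- tray: Sloping bed of the grill, fixed; its front looks roughly at the robot. Origin: centre of the pocket floor, 73 mm above the counter. z: normal of the floor, leaning 24 degrees (0.419 rad) from vertical to the front; y: level, parallel to the hinge; x: up the slope to the hinge. Seated, the plate's origin and axes coincide with these. Outer rim: x -72 to +90 mm, y -85 to +85 mm.
- notch (a point): Middle of the notch in the pocket's front wall, at tray x = -67 mm, on the floor. The pocket is 123 mm (tray x) by 133 mm (y), so the plate has 1.5 mm of play on each side; walls 10 mm high with sharp edges. The front wall is 10.5 mm thick and its notch for the drip lip is 38 mm wide.
- lid (a joint): Lid angle, rad: 0 fully closed on its stop, growing as it opens, 1.62 the open end. It starts at 1.40 to 1.55, held by hinge friction, leaning over the back of the bed; lowered past about 1.2 it drops shut by its weight unless held. 0.55 kg; 1 to 4 N at the handle moves or holds it. Closed it clears a seated plate's rib by 3 mm; a plate not seated keeps it from closing.
- lid_hinge (a point): The middle of the hinge axis, which is parallel to the tray's y. In the tray's axes it lies at x = +100 mm, y = 0, z = +20 mm.
- lid_bar (a point): Middle of the lid's handle, a round black bar 12 mm thick parallel to the hinge, 128 mm free between its side arms. With the lid closed it lies at x = -218, z = +20 mm from the hinge in the tray's axes, and goes round the hinge with the lid (62 mm above the counter closed, at most 340 open). The lid panel's edge is 48 mm inward of the bar's axis: a finger passes between.
- mug: A white mug, bystander, 95 mm tall, 80 mm wide; origin centre of underside.
- jar: A small glass jar, bystander, 85 mm tall, 48 mm wide; origin centre of underside.
- soap: A white bottle, bystander, 200 mm tall, 60 mm wide; origin centre of underside.
- bowl: A blue bowl, bystander, 55 mm tall, 130 mm wide; origin centre of underside.
- spatula: A spatula lying on the counter, bystander, about 10 to 30 mm tall; origin under the middle of it.
Mind the look-alikes: they are no part of the job. Leave any brown, orange or purple look-alike of the plate alone.

How it is judged (in metres and radians):
On the way, in this order (a step that is already met when the one before it is completed fails the run):
1. the plate lies seated and released in the pocket while the lid is still open (x of plate in the frame of tray between -0.004 and 0.004 m and y of plate in the frame of tray between -0.004 and 0.004 m and z of plate in the frame of tray between -0.003 and 0.003 m and angle between the z axis of plate and the z axis of tray, either way round below 0.03 rad and angle between the x axis of plate and the x axis of tray, either way round below 0.05 rad and contact force between the fingers and plate below 0.1 N and value of joint lid above 0.6 rad), for 0.2 s.
2. the lid is fully closed (value of joint lid below 0.03 rad and x of plate in the frame of tray between -0.004 and 0.004 m and y of plate in the frame of tray between -0.004 and 0.004 m and z of plate in the frame of tray between -0.003 and 0.003 m and angle between the z axis of plate and the z axis of tray, either way round below 0.03 rad and angle between the x axis of plate and the x axis of tray, either way round below 0.05 rad), for 0.2 s.
At the end, for the whole second after the job is handed in: The plate lies at rest in the pocket: its origin within 4 mm of the tray's along x and y and 3 mm along z, lip to the front, tilted at most 0.03 rad from the floor and turned at most 0.05 rad; the lid is closed to within 0.03 rad and at rest (all of step 2 and velocity of joint lid below 0.05 rad/s and linear speed of plate below 0.02 m/s); the robot touches nothing.
It fails at once if the lid moves towards its stop faster than 1.5 rad/s in its last 0.4 rad (dropped or slammed) (value of joint lid below 0.4 rad and velocity of joint lid below -1.5 rad/s).
It fails at once if a bystander (big plate, mug, jar, bottle, bowl or spatula) is moved by more than 30 mm (distance of any of big_plate, mug, jar, soap, bowl, spatula from where it was at the start of the episode above 0.03 m).
It also fails if it takes over 72 s, if anything falls off the work surface, if the arm or the gripper's body presses on something with over 40 N, if the wrist force passes 120 N, or if a joint passes its speed limit or range.

ROBOT

A 6-joint arm with a two-finger parallel gripper is mounted at the origin on the work surface. World frame = base frame: x ahead of the robot, y to its left, z up, the work surface at z = 0. Lengths are in mm, angles in degrees, forces in N, time in s.
With the tool pointing down it reaches from about 300 to 850 mm from the base axis. Payload 4.2 kg.
Tool frame: the origin (TCP) lies at the very end of the fingers, on their centre line; the grasp point (between the pads) lies 19 mm behind it; z points along the fingers, y is the line along which they close (so a half turn about z gives the same grasp; the last joint's range is limited). The gripper opens to 91 mm and grips with 3 to 60 N. Pads are 32 mm wide; open, the fingers measure 118 mm over their backs; the gripper's body (76 mm by 178 mm) begins 60 mm behind the grasp point.
Start: joints at [76.146, 18.312, 89.639, -0, 72.044, -1.146], TCP at [126.493, 560.93, 213.976] pointing down, gripper open.
Joint ranges: [-177.97, 177.97], [-48.28, 115.42], [12.27, 149.76], [-77.06, 257.06], [2.81, 150.46], [-146.56, 146.56]. Speed limits (degrees/s): [147.25, 147.25, 180, 180, 180, 180].

INTERFACE

Orientations are given as [roll, pitch, yaw] about the fixed x, y, z axes, in that order (R = Rz(yaw) Ry(pitch) Rx(roll)).
In Python, from workcell import env, grab_frame gives the robot as it stands. The module is installed in compiled form; this text tells all that it offers.
- The arm moves only by the tool move_arm, never from a script. Its argument "plan" is a list of rows, each an object of numbers: "tx", "ty", "tz": the shift along the tool's x, y, z in cm; "wx", "wy", "wz": the turn, a rotation vector about the tool's x, y, z in rad. In form: [{"tx": .., "ty": .., "tz": .., "wx": .., "wy": .., "wz": ..}, ...]. A call has 1 to 12 rows; each row shifts and turns the commanded pose from where the row before left it, along the tool's axes as they then stand; what a row does not reach is not made up. A row lasts 1/12 s, in which the tool goes at most 41.7 mm and 7.16 degrees, less where a joint would pass 70% of its speed; a pose out of reach is approached as far as the arm can. A call is refused whole if a number of a shift passes 4.17 or a number of a turn 0.125, either way. A call with a gripper value outside its range is refused whole. "gripper" is the finger opening in cm, from 0 to 9.12, set as the call begins (left out, the last holds). The fingers move at their own pace and stop on an object; "force" is the grip in N (left out, the last holds). Time passes only in rows, so rows that do not move let the fingers close. It gives the time, the measured TCP pose, the force, the opening and the grip force at its end, in the units of the state.
- env.state(): the state, without advancing time (a new reading comes with each control period).
- grab_frame(name): name is "scene" or "top" or "wrist"; returns a dict with "color" (384x512x3 uint8, red, green, blue), "vfov" (degrees; the focal length in pixels is half the picture's height over the tangent of half this angle, whatever the lens; pixels are square), "cx", "cy" (the principal point, pixels), "view" (4x4, takes a point from world to camera coordinates). Camera axes: x right, y up, looking along -z (the intrinsics and any distortion apply to the point x, -y, -z); pixel columns grow to the right and rows downward; lengths in mm; the calibration is good to about 2 mm. A picture is of the moment at which its call begins. There is no depth.
- env.job_done(): hands the job in; it is judged then, once.
The state is a dict: "time_s": time; "qpos": joint angles; "qvel": joint speeds; "effort": joint torques, N m; "ee_pos": TCP position; "ee_rot": TCP orientation; "force": force on the tool from outside, world axes, zero at the start; "torque": the same for the moment, N m; "gripper_width": finger opening in mm; "gripper_force": force on a finger pad.
Only numpy, scipy, OpenCV 4.12 (cv2) and the standard library are available. Lean on these libraries where they do the work, as an engineer would, in place of code of your own. Each camera call takes 0.05 s, during which the arm holds its last target. There are 200 camera calls.

## Working session

There is one attempt and no reset: what is moved stays moved. The work goes in short steps, Python scripts to look and compute and a tool call to move; the robot and the scene stay as the last step left them, time stands still between calls to the robot, and variables do not carry over. Pictures are saved under pics/ and viewed, at most 10 in all, crops included, and the job is handed in when it is done.

Besides the shell and the picture viewer there is one more tool, called after ">>>" as name(argument=value, ...), one argument or row to a line, values as JSON. move_arm: Moves the arm, as the interface text tells. Its arguments: {"type":"object","properties":{"plan":{"type":"array","items":{"type":"object","properties":{"tx":{"type":"number"},"ty":{"type":"number"},"tz":{"type":"number"},"wx":{"type":"number"},"wy":{"type":"number"},"wz":{"type":"number"}}}},"gripper":{"type":"number"},"force":{"type":"number"}},"required":["plan"]}

```bash
mkdir -p pics && cat > h.py <<'E'
import numpy as np, cv2
from workcell import env, grab_frame
from scipy.spatial.transform import Rotation as R
def grab(n):
    f=grab_frame(n); np.savez(f'{n}.npz',**{k:v for k,v in f.items()}); return f
def load(n): return dict(np.load(f'{n}.npz',allow_pickle=True))
def cam(f):
    h=f['color'].shape[0]; fl=h/2/np.tan(np.radians(float(f['vfov']))/2)
    return fl,float(f['cx']),float(f['cy']),np.array(f['view'])
def ray(f,u,v):
    fl,cx,cy,V=cam(f); d=np.array([(u-cx)/fl,-(v-cy)/fl,-1]); Rr=V[:3,:3]
    return -Rr.T@V[:3,3], Rr.T@d
def onz(f,u,v,z):
    o,d=ray(f,u,v); return o+d*(z-o[2])/d[2]
def proj(f,p):
    fl,cx,cy,V=cam(f); c=V[:3,:3]@np.array(p)+V[:3,3]
    return np.array([cx+fl*c[0]/-c[2], cy-fl*c[1]/-c[2]])
def tri(fs,ps):
    A=np.zeros((3,3));b=np.zeros(3)
    for f,p in zip(fs,ps):
        o,d=ray(f,*p); d/=np.linalg.norm(d); M=np.eye(3)-np.outer(d,d); A+=M;b+=M@o
    return np.linalg.solve(A,b)
E
python3 - <<'E'
from h import *
for n in ['scene','top']:
    f=grab(n); print(n,{k:(v if k!='color' else 0) for k,v in f.items()})
    cv2.imwrite(f'pics/{n}0.png',cv2.resize(f['color'][...,::-1],(800,600),interpolation=cv2.INTER_CUBIC))
print(env.state())
E
```

```text
scene {'color': 0, 'vfov': 47.694098593385334, 'cx': 250.72084124182683, 'cy': 199.05356972302755, 'view': array([[-6.96135243e-01,  7.17891332e-01, -5.26867283e-03,
         3.44066165e+02],
       [-6.22066833e-01, -5.99518810e-01,  5.03597112e-01,
         3.10006797e+02],
       [ 3.58369333e-01,  3.53849165e-01,  8.63922560e-01,
        -1.80697207e+03],
       [ 0.00000000e+00,  0.00000000e+00,  0.00000000e+00,
         1.00000000e+00]])}
top {'color': 0, 'vfov': 53.751123406211455, 'cx': 255.58373484251547, 'cy': 193.69568969997985, 'view': array([[ 2.27887209e-02, -9.99731837e-01, -4.11441402e-03,
         3.25081375e+01],
       [ 9.85883214e-01,  2.17898246e-02,  1.66010520e-01,
        -5.70083649e+02],
       [-1.65876349e-01, -7.83949912e-03,  9.86115398e-01,
        -1.54701845e+03],
       [ 0.00000000e+00,  0.00000000e+00,  0.00000000e+00,
         1.00000000e+00]])}
{'time_s': 0.1, 'qpos': array([ 7.61451818e+01,  1.83465335e+01,  8.96994836e+01, -2.41623662e-03,
        7.20430535e+01, -1.14402824e+00]), 'qvel': array([-0.15043227, -0.08288527, -0.12169735, -0.01957391, -0.0179811 ,
       -0.06392241]), 'effort': array([ 1.46013386e-03, -4.13327229e+01, -2.32507128e+01,  7.28419446e-02,
        4.21545119e-02, -6.26168412e-05]), 'ee_pos': array([126.40345246, 560.47340579, 213.21837294]), 'ee_rot': array([-1.79910901e+02,  5.18559718e-04,  1.67289957e+02]), 'force': array([-0.26908828, -0.28715411,  0.25987841]), 'torque': array([-0.03027212,  0.01700544, -0.03422822]), 'gripper_force': 0.0, 'gripper_width': 91.3890171643138}
```

View pics/scene0.png

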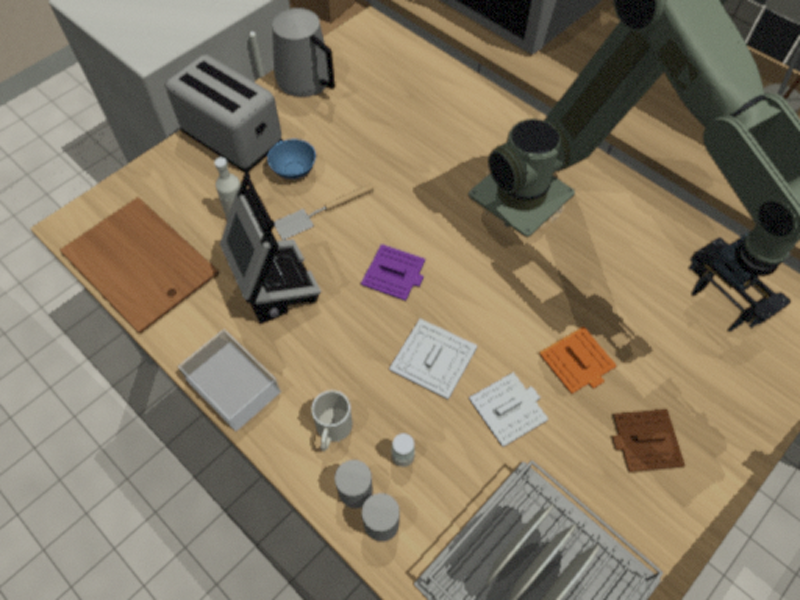

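View pics/top0.png

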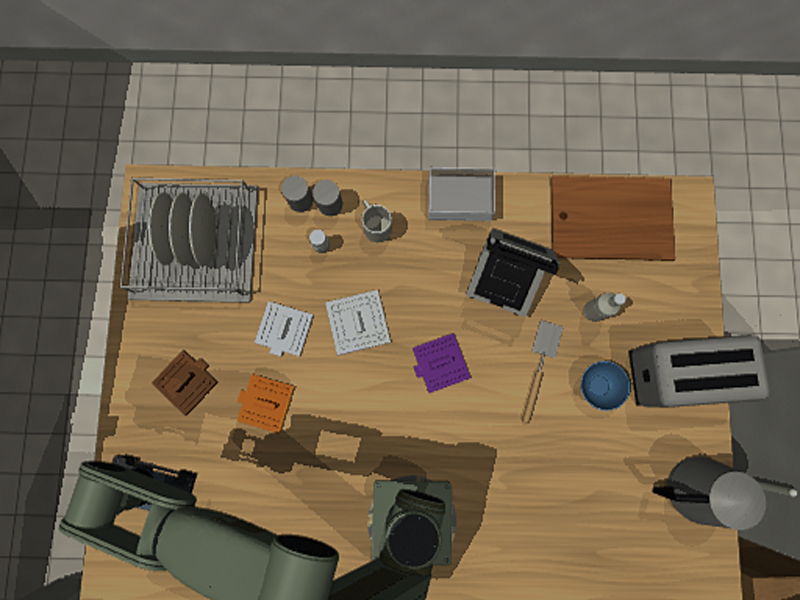

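The scene view shows the lipped white plate at about (510,408), the big plate at (433,357) and the open grill at (275,265). The top view shows the plate at (285,330) with its lip toward the robot at (276,352), the big plate at (359,322) and the grill at (512,275).

```bash
python3 - <<'E'
from h import *
T=load('top');S=load('scene')
for n,f,g in [('top',T,(285*.64,330*.64)),('scene',S,(508*.64,408*.64))]:
    hsv=cv2.cvtColor(f['color'],cv2.COLOR_RGB2HSV)
    m=((hsv[...,1]<60)&(hsv[...,2]>110)).astype(np.uint8)
    m=cv2.morphologyEx(m,cv2.MORPH_CLOSE,np.ones((5,5)))
    mo=cv2.morphologyEx(m,cv2.MORPH_OPEN,np.ones((3,3)))
    cs,_=cv2.findContours(mo,cv2.RETR_EXTERNAL,cv2.CHAIN_APPROX_NONE)
    for c in cs:
        if cv2.pointPolygonTest(c,g,False)>=0:
            P=np.array([onz(f,*p,8)[:2] for p in c[:,0].astype(float)],np.float32)
            r=cv2.minAreaRect(P); print(n,'full',r, cv2.contourArea(P))
            # lip removed: open with large kernel
            im=np.zeros_like(m);cv2.drawContours(im,[c],-1,1,-1)
            b=cv2.morphologyEx(im,cv2.MORPH_OPEN,cv2.getStructuringElement(cv2.MORPH_ELLIPSE,(19,19)))
            c2,_=cv2.findContours(b,cv2.RETR_EXTERNAL,cv2.CHAIN_APPROX_NONE)
            c2=max(c2,key=cv2.contourArea)
            P2=np.array([onz(f,*p,8)[:2] for p in c2[:,0].astype(float)],np.float32)
            print(n,'body',cv2.minAreaRect(P2)); print(cv2.boxPoints(cv2.minAreaRect(P2)).round(0).tolist(), P[:, :].mean(0))
a=T['color'][140:210,290:365];b=S['color'][110:210,135:210]
A=cv2.resize(a,None,fx=5.3,fy=5.3,interpolation=cv2.INTER_CUBIC);B=cv2.resize(b,None,fx=5.3,fy=5.3,interpolation=cv2.INTER_CUBIC)
W=np.zeros((max(A.shape[0],B.shape[0]),A.shape[1]+B.shape[1],3),np.uint8)
W[:A.shape[0],:A.shape[1]]=A;W[:B.shape[0],A.shape[1]:]=B
print(W.shape,A.shape);cv2.imwrite('pics/grill.png',cv2.convertScaleAbs(W[...,::-1],alpha=1.8))
E
```

```text
top full ((491.6399230957031, 365.58306884765625), (129.28236389160156, 136.4641876220703), 74.83642578125) 15114.888437651098
top body ((494.680908203125, 364.6007385253906), (129.1624298095703, 129.90664672851562), 75.0345458984375)
[[415.0, 319.0], [541.0, 285.0], [574.0, 410.0], [449.0, 444.0]] [496.64825 365.18842]
scene full ((491.93402099609375, 362.41351318359375), (134.433837890625, 140.1750946044922), 74.44690704345703) 16508.449962024577
scene body ((493.4742431640625, 362.3526306152344), (133.55714416503906, 137.17481994628906), 74.44690704345703)
[[409.0, 316.0], [542.0, 280.0], [577.0, 408.0], [445.0, 445.0]] [496.9826  361.84998]
(530, 796, 3) (371, 398, 3)
```

View pics/grill.png

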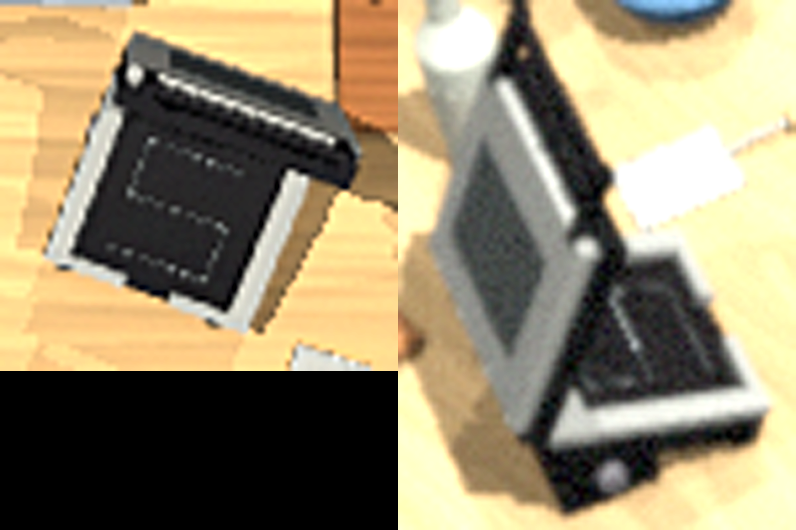

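The crops show the bed's front rim corners: in the top crop at (48,258) and (248,330), in the scene crop at (765,405) and (680,235). The notch is between them and the lid is open behind.

```bash
python3 - <<'E'
from h import *
T=load('top');S=load('scene')
q=lambda u,v:(290+u/5.3-.4,140+v/5.3-.4)
s=lambda u,v:(135+(u-398)/5.3-.4,110+v/5.3-.4)
L=q(48,258);Rr=q(248,330);L2=s(765,405);R2=s(680,235)
for n,a,b in [('L',L,L2),('R',Rr,R2)]:
    print(n,onz(T,*a,52.8),onz(S,*b,52.8),tri([T,S],[a,b]))
# back visible rim points z~ and hinge caps
l=(onz(T,*L,52.8)+onz(S,*L2,52.8))/2; r=(onz(T,*Rr,52.8)+onz(S,*R2,52.8))/2
y=(l-r)[:2]; print('width',np.linalg.norm(y)); yaw=np.arctan2(y[1],y[0])-np.pi/2; print('yaw',yaw,np.degrees(yaw))
c=np.cos(np.radians(24));si=np.sin(np.radians(24))
ux=np.array([np.cos(yaw),np.sin(yaw)])
mid=(l+r)[:2]/2
print('tray xy',mid-ux*(-72*c-10*si))
# plate rib pixel in top: lip and rib
print('rib',onz(T,286*.64,327*.64,26),'lip',onz(T,276*.64,353*.64,4))
E
```

```text
L [ 595.44128339 -135.25010857   52.8       ] [ 597.99897821 -138.96820006   52.8       ] [ 596.84217265 -136.99758379   52.8648287 ]
R [ 541.2238631  -292.98370117   52.8       ] [ 541.99381147 -290.22213282   52.8       ] [ 541.17052226 -292.96571778   49.69435381]
width 164.02919673036902
yaw -0.3426504667005952 -19.63242559013206
tray xy [ 634.94699331 -237.82209094]
rib [499.05053687 351.56449586  26.        ] lip [429.65294835 379.39415233   4.        ]
```

>>> move_arm(
  plan=[
    {"tx": -1.5,"ty": -0.4},
    {"tx": -3.4,"ty": -0.95},
    {"tx": -3.7,"ty": -1.05},
    {"tx": -3.7,"ty": -1.05},
    {"tx": -3.7,"ty": -1.05},
    {"tx": -3.7,"ty": -1.05},
    {"tx": -3.7,"ty": -1.05},
    {"tx": -3.7,"ty": -1.05},
    {"tx": -3.7,"ty": -1.05},
    {"tx": -3.7,"ty": -1.05},
    {"tx": -3.7,"ty": -1.0},
    {"tx": -2.0,"ty": -0.4,"wz": 0.04},
  ],
  gripper=5,
  force=40,
)

```text
schema error: expected keys tx, ty, tz, wx, wy, wz
```

```bash
python3 - <<'E'
from h import *
f=grab('wrist');s=env.state();print(s['ee_pos'],s['ee_rot'],s['time_s'])
o,d=ray(f,256,192);print(o,d)
g=cv2.resize(f['color'][...,::-1],(768,576),interpolation=cv2.INTER_CUBIC);cv2.imwrite('pics/w1.png',g)
print([proj(f,[495,364,8]),proj(f,s['ee_pos'])])
E
```

```text
[126.41328889 560.53875731 213.33328763] [-1.79923567e+02 -6.77120304e-05  1.67290327e+02] 0.15
[ 45.62083534 578.84639894 384.15308688] [ 0.29044025 -0.0434335  -0.95621139]
[array([189.151019  , 386.93073743]), array([249.93232856, 234.99775977])]
```

View pics/w1.png

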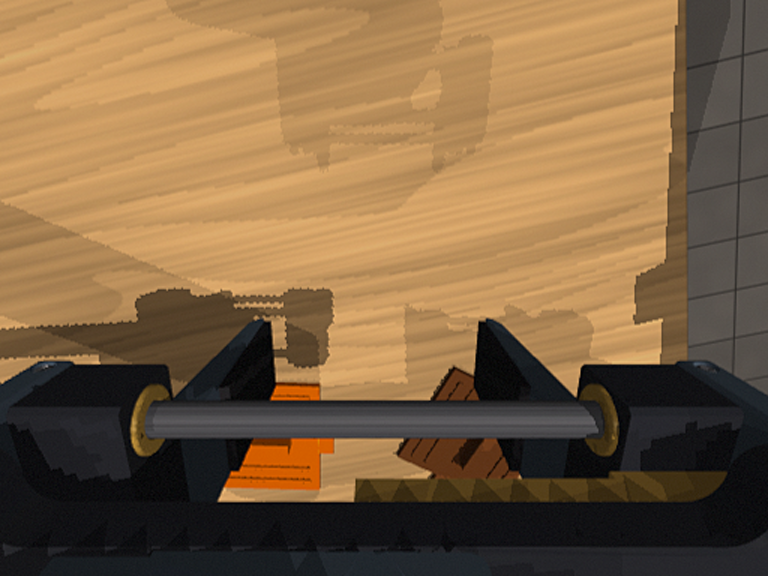

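>>> move_arm(
  plan=[
    {"tx": -2,"ty": -0.5,"tz": 0,"wx": 0,"wy": 0,"wz": 0},
    {"tx": -4.1,"ty": -1,"tz": 0,"wx": 0,"wy": 0,"wz": 0},
    {"tx": -4.1,"ty": -1,"tz": 0,"wx": 0,"wy": 0,"wz": 0},
    {"tx": -4.1,"ty": -1,"tz": 0,"wx": 0,"wy": 0,"wz": 0},
    {"tx": -4.1,"ty": -1,"tz": 0,"wx": 0,"wy": 0,"wz": 0},
    {"tx": -4.1,"ty": -1,"tz": 0,"wx": 0,"wy": 0,"wz": 0},
    {"tx": -4.1,"ty": -1,"tz": 0,"wx": 0,"wy": 0,"wz": 0},
    {"tx": -4.1,"ty": -1,"tz": 0,"wx": 0,"wy": 0,"wz": 0},
    {"tx": -4.1,"ty": -1,"tz": 0,"wx": 0,"wy": 0,"wz": 0},
    {"tx": -4.1,"ty": -1,"tz": 0,"wx": 0,"wy": 0,"wz": 0},
    {"tx": -4.1,"ty": -1,"tz": 0,"wx": 0,"wy": 0,"wz": 0},
    {"tx": -4.1,"ty": -1,"tz": 0,"wx": 0,"wy": 0,"wz": 0.04},
  ],
  gripper=5,
  force=40,
)

```text
time_s: 1.15
ee_pos: [556.9, 346.4, 213.6]
ee_rot: [-180.0, -0.0, 165.0]
force: [-0.6, 1.2, 1.1]
gripper_width: 49.9
gripper_force: 0.0
```

>>> move_arm(
  plan=[
    {"tx": -1.5,"ty": 0,"tz": 0,"wx": 0,"wy": 0,"wz": 0},
    {"tx": 0,"ty": 0,"tz": 0,"wx": 0,"wy": 0,"wz": 0},
    {"tx": 0,"ty": 0,"tz": 0,"wx": 0,"wy": 0,"wz": 0},
  ],
)

```text
time_s: 1.4
ee_pos: [570.0, 343.3, 213.0]
ee_rot: [-180.0, -0.1, 164.9]
force: [0.7, 0.7, 0.4]
gripper_width: 49.9
gripper_force: 0.0
```

```bash
python3 - <<'E'
from h import *
f=grab('wrist');s=env.state();print(s['ee_pos'],s['ee_rot'],s['time_s'],s['qpos'])
g=cv2.resize(f['color'][...,::-1],(768,576),interpolation=cv2.INTER_CUBIC);cv2.imwrite('pics/w2.png',g)
print([proj(f,[495,364,8]),proj(f,s['ee_pos'])])
E
```

```text
[569.06767088 343.93675489 213.35188886] [-1.79963660e+02 -9.95641687e-02  1.64991927e+02] 1.45 [ 3.01345175e+01  2.66360175e+01  7.66390094e+01  4.61608855e-02
  7.68209646e+01 -4.48680036e+01]
[array([250.12058293, 111.6678189 ]), array([250.32558916, 233.72310594])]
```

View pics/w2.png

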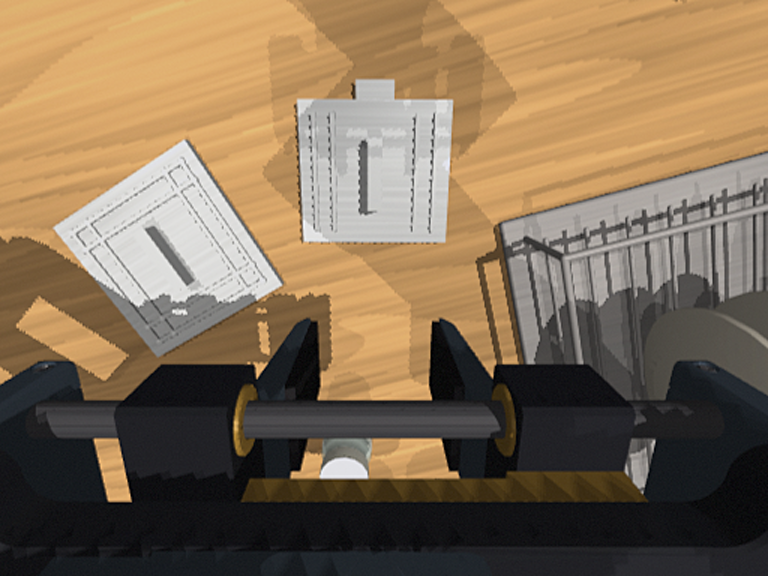

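The wrist view shows the plate with corners at about (297,99), (453,99), (446,243) and (302,243), its lip on top at (375,80), and the rib at (366,178). It lies almost square to the tool.

```bash
python3 - <<'E'
from h import *
f=load('wrist')
cs=[onz(f,u/1.5-.2,v/1.5-.2,z) for u,v,z in [(297,100,8),(453,100,8),(446,243,8),(302,243,8)]]
cs=np.array(cs)
for i in range(4): print(cs[i].round(1),np.linalg.norm(cs[i]-cs[(i+1)%4]).round(1))
c=cs.mean(0);print('c',c)
for i,j in [(0,3),(1,2)]:
    d=cs[j]-cs[i];print('xdir',np.degrees(np.arctan2(d[1],d[0])))
for i,j in [(1,0),(2,3)]:
    d=cs[j]-cs[i];print('ydir-90',np.degrees(np.arctan2(d[1],d[0])),)
print('lip',onz(f,375/1.5,80/1.5,8))
st=env.state();p=st['ee_pos'];Rt=R.from_euler('xyz',st['ee_rot'],degrees=True).as_matrix()
print('tool shift cm to centre',(Rt.T@(np.array([c[0],c[1],p[2]])-p))/10)
E
```

```text
[425.5 315.    8. ] 129.9
[459.5 440.4   8. ] 120.5
[575.9 409.2   8. ] 132.1
[541.4 281.6   8. ] 120.6
c [500.57382749 361.56550066   8.        ]
xdir -16.075468715964362
xdir -15.029318644889036
ydir-90 -105.15686053923811
ydir-90 -105.12625050513502
lip [428.23260767 381.85686466   8.        ]
tool shift cm to centre [ 7.07224214 -0.07093365  0.0123346 ]
```

>>> move_arm(
  plan=[
    {"tx": 1.5,"ty": 0,"tz": 1,"wx": 0,"wy": 0,"wz": 0},
    {"tx": 2.6,"ty": -0.07,"tz": 2,"wx": 0,"wy": 0,"wz": 0.003},
    {"tx": 2,"ty": 0,"tz": 3,"wx": 0,"wy": 0,"wz": 0},
    {"tx": 0.97,"ty": 0,"tz": 3,"wx": 0,"wy": 0,"wz": 0},
    {"tx": 0,"ty": 0,"tz": 3,"wx": 0,"wy": 0,"wz": 0},
    {"tx": 0,"ty": 0,"tz": 3,"wx": 0,"wy": 0,"wz": 0},
    {"tx": 0,"ty": 0,"tz": 2,"wx": 0,"wy": 0,"wz": 0},
    {"tx": 0,"ty": 0,"tz": 1,"wx": 0,"wy": 0,"wz": 0},
    {"tx": 0,"ty": 0,"tz": 0,"wx": 0,"wy": 0,"wz": 0},
    {"tx": 0,"ty": 0,"tz": 0,"wx": 0,"wy": 0,"wz": 0},
  ],
)

```text
time_s: 2.28
ee_pos: [500.9, 362.4, 34.6]
ee_rot: [180.0, 0.0, 164.9]
force: [-0.6, -0.2, 0.3]
gripper_width: 49.8
gripper_force: 0.0
```

>>> move_arm(
  plan=[
    {"tx": 0,"ty": 0,"tz": 1,"wx": 0,"wy": 0,"wz": 0},
    {"tx": 0,"ty": 0,"tz": 0.9,"wx": 0,"wy": 0,"wz": 0},
    {"tx": 0,"ty": 0,"tz": 0.4,"wx": 0,"wy": 0,"wz": 0},
    {"tx": 0,"ty": 0,"tz": 0,"wx": 0,"wy": 0,"wz": 0},
    {"tx": 0,"ty": 0,"tz": 0,"wx": 0,"wy": 0,"wz": 0},
  ],
)

```text
time_s: 2.7
ee_pos: [501.4, 361.5, 10.8]
ee_rot: [-180.0, -0.0, 164.8]
force: [-0.7, 0.1, 0.4]
gripper_width: 50.3
gripper_force: 0.0
```

>>> move_arm(
  plan=[
    {"tx": 0,"ty": 0,"tz": 0,"wx": 0,"wy": 0,"wz": 0},
    {"tx": 0,"ty": 0,"tz": 0,"wx": 0,"wy": 0,"wz": 0},
    {"tx": 0,"ty": 0,"tz": 0,"wx": 0,"wy": 0,"wz": 0},
    {"tx": 0,"ty": 0,"tz": 0,"wx": 0,"wy": 0,"wz": 0},
    {"tx": 0,"ty": 0,"tz": 0,"wx": 0,"wy": 0,"wz": 0},
    {"tx": 0,"ty": 0,"tz": 0,"wx": 0,"wy": 0,"wz": 0},
  ],
  gripper=0,
  force=45,
)

```text
time_s: 3.2
ee_pos: [501.5, 361.6, 11.1]
ee_rot: [180.0, 0.0, 164.8]
force: [-0.4, 0.2, 0.4]
gripper_width: 12.8
gripper_force: 0.0
```

>>> move_arm(
  plan=[
    {"tx": 0,"ty": 0,"tz": 0,"wx": 0,"wy": 0,"wz": 0},
    {"tx": 0,"ty": 0,"tz": -0.5,"wx": 0,"wy": 0,"wz": 0},
    {"tx": 0,"ty": 0,"tz": -1.5,"wx": 0,"wy": 0,"wz": 0},
    {"tx": 0,"ty": 0,"tz": -2.5,"wx": 0,"wy": 0,"wz": 0},
    {"tx": 0,"ty": 0,"tz": -3,"wx": 0,"wy": 0,"wz": 0},
    {"tx": 0,"ty": 0,"tz": -3,"wx": 0,"wy": 0,"wz": 0},
    {"tx": 0,"ty": 0,"tz": -3,"wx": 0,"wy": 0,"wz": 0},
    {"tx": 0,"ty": 0,"tz": -3,"wx": 0,"wy": 0,"wz": 0},
    {"tx": -0.5,"ty": -0.6,"tz": -3,"wx": 0,"wy": 0,"wz": 0},
    {"tx": -1,"ty": -1.2,"tz": -2,"wx": 0,"wy": 0,"wz": 0},
    {"tx": -1.5,"ty": -1.7,"tz": -0.4,"wx": 0,"wy": 0,"wz": 0},
    {"tx": -2,"ty": -2.1,"tz": 0,"wx": 0,"wy": 0,"wz": 0},
  ],
)

```text
time_s: 4.2
ee_pos: [535.1, 295.2, 232.1]
ee_rot: [179.8, 0.1, 165.0]
force: [0.3, 0.2, -4.1]
gripper_width: 11.7
gripper_force: 45.0
```

>>> move_arm(
  plan=[
    {"tx": -2.5,"ty": -2.7,"tz": 0,"wx": 0,"wy": 0,"wz": 0},
    {"tx": -2.5,"ty": -2.7,"tz": 0,"wx": 0,"wy": 0,"wz": 0},
    {"tx": -2.5,"ty": -2.7,"tz": 0,"wx": 0,"wy": 0,"wz": 0},
    {"tx": -2.5,"ty": -2.7,"tz": 0,"wx": 0,"wy": 0,"wz": 0},
    {"tx": -2.5,"ty": -2.7,"tz": 0,"wx": 0,"wy": 0,"wz": 0},
    {"tx": -2.5,"ty": -2.7,"tz": 0,"wx": 0,"wy": 0,"wz": 0},
    {"tx": -2.5,"ty": -2.7,"tz": 0,"wx": 0,"wy": 0,"wz": 0},
    {"tx": -2.5,"ty": -2.7,"tz": 0,"wx": 0,"wy": 0,"wz": 0},
    {"tx": -2.5,"ty": -2.7,"tz": 0,"wx": 0,"wy": 0,"wz": 0},
    {"tx": -2.5,"ty": -2.7,"tz": 0,"wx": 0,"wy": 0,"wz": 0},
    {"tx": -2,"ty": -2,"tz": 0,"wx": 0,"wy": 0,"wz": 0.04},
    {"tx": -1,"ty": -1,"tz": 0,"wx": 0,"wy": 0,"wz": 0.04},
  ],
)

```text
time_s: 5.2
ee_pos: [727.0, -72.7, 228.3]
ee_rot: [-179.9, -0.1, 159.9]
force: [0.3, -0.5, -4.5]
gripper_width: 11.7
gripper_force: 45.0
```

>>> move_arm(
  plan=[
    {"tx": 0,"ty": 0,"tz": 0,"wx": 0,"wy": 0,"wz": 0},
    {"tx": 0,"ty": 0,"tz": 0,"wx": 0,"wy": 0,"wz": 0},
    {"tx": 0,"ty": 0,"tz": 0,"wx": 0,"wy": 0,"wz": 0},
  ],
)

```text
time_s: 5.45
ee_pos: [725.5, -67.2, 229.5]
ee_rot: [180.0, -0.1, 160.3]
force: [0.3, 0.9, -4.1]
gripper_width: 11.6
gripper_force: 45.0
```

```bash
python3 - <<'E'
from h import *
f=grab('wrist');s=env.state();print(s['ee_pos'],s['ee_rot'],s['time_s'],s['force'],s['gripper_width'])
g=cv2.resize(f['color'][...,::-1],(768,576),interpolation=cv2.INTER_CUBIC);cv2.imwrite('pics/w3.png',cv2.convertScaleAbs(g,alpha=1.4))
print([proj(f,[635,-238,73])*1.5,proj(f,s['ee_pos'])*1.5])
E
```

```text
[725.54325733 -66.94936426 229.82379825] [ 1.79964828e+02 -8.21387999e-02  1.60343527e+02] 5.5 [-0.27091176  0.54353049 -3.90599497] 11.904325243022344
[array([133.678128  , 234.22284905]), array([375.28143303, 352.52112668])]
```

View pics/w3.png

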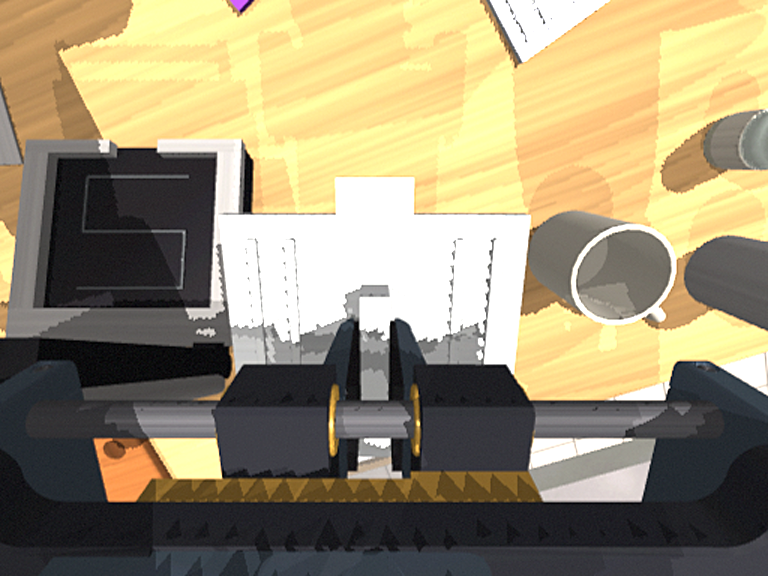

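The wrist view shows the plate held square. The bed is on the left: front rim outer corners near (27,140) and (243,140), the dark pocket from column 50 to 215, and the notch around columns 112 to 160.

```bash
python3 - <<'E'
from h import *
f=load('wrist');c=f['color'].astype(int)
g=c.sum(2)//3; sat=c.max(2)-c.min(2)
for r in [120,140,160,180]: print('row',r,list(zip(range(4,44),g[r,4:44]))[::1] if 0 else (g[r,4:44].tolist(),'R@130:',g[r,130:172].tolist()))
for q in [25,40,60,70,85,100,112,125,140,150,158]: print('col',q,'g@86:',g[86:112,q].tolist(),'s',sat[86:112,q].tolist())
for q in [60,100,130]: print('col',q,'@190',g[190:215,q].tolist())
E
```

```text
row 120 ([99, 99, 100, 99, 98, 100, 99, 100, 100, 99, 96, 92, 92, 94, 92, 89, 90, 88, 90, 92, 92, 95, 92, 90, 93, 87, 61, 47, 48, 51, 51, 51, 54, 17, 5, 10, 1, 14, 18, 17], 'R@130:', [31, 29, 26, 32, 31, 30, 28, 30, 27, 27, 29, 30, 19, 54, 152, 183, 176, 177, 171, 171, 173, 171, 170, 175, 178, 178, 183, 187, 187, 183, 50, 82, 63, 8, 11, 13, 12, 6, 61, 152, 140, 138])
row 140 ([100, 102, 100, 99, 102, 103, 103, 102, 96, 91, 91, 89, 90, 90, 92, 89, 90, 90, 93, 97, 92, 92, 92, 87, 59, 46, 49, 50, 50, 51, 51, 23, 12, 16, 15, 16, 20, 14, 16, 16], 'R@130:', [31, 32, 30, 30, 30, 31, 34, 34, 34, 36, 31, 22, 57, 154, 185, 176, 173, 172, 173, 176, 174, 174, 179, 182, 184, 186, 183, 191, 183, 95, 76, 80, 2, 4, 9, 0, 1, 41, 131, 159, 154, 154])
row 160 ([171, 171, 168, 168, 171, 169, 118, 86, 90, 89, 90, 87, 91, 89, 89, 92, 94, 94, 92, 91, 90, 90, 63, 46, 50, 50, 50, 53, 52, 24, 7, 7, 12, 15, 18, 21, 16, 12, 19, 16], 'R@130:', [36, 33, 34, 34, 35, 36, 36, 35, 37, 32, 27, 59, 155, 185, 176, 171, 172, 202, 231, 226, 225, 224, 225, 224, 225, 225, 224, 223, 224, 224, 224, 223, 225, 223, 190, 197, 20
[... 2581 characters left out ...]
72] s [113, 114, 110, 109, 113, 118, 84, 19, 8, 10, 10, 9, 9, 9, 10, 9, 7, 9, 8, 8, 8, 7, 6, 8, 8, 7]
col 158 g@86: [165, 168, 173, 172, 169, 167, 177, 187, 190, 186, 181, 181, 183, 182, 178, 184, 188, 188, 186, 187, 189, 188, 189, 188, 187, 188] s [110, 111, 112, 113, 113, 119, 82, 17, 6, 12, 10, 11, 11, 11, 10, 9, 10, 10, 10, 8, 9, 11, 11, 11, 9, 9]
col 60 @190 [17, 41, 44, 22, 19, 19, 16, 25, 32, 33, 36, 33, 34, 35, 22, 43, 68, 67, 66, 63, 63, 64, 65, 66, 65]
col 100 @190 [24, 44, 46, 23, 24, 25, 24, 26, 24, 18, 11, 15, 14, 4, 8, 45, 70, 68, 65, 63, 61, 63, 66, 66, 67]
col 130 @190 [40, 40, 38, 42, 38, 40, 41, 40, 42, 36, 25, 27, 27, 22, 25, 111, 156, 148, 142, 142, 145, 152, 124, 53, 62]
```

```bash
cat > tray.py <<'E'
from h import *
def TR(x,y,z,yaw,p=24): return R.from_euler('zy',[yaw,-p],degrees=True).as_matrix(), np.array([x,y,z])
E
python3 - <<'E'
from tray import *
from scipy.optimize import least_squares
f=load('wrist')
E=[]
def add(a,b,pts): E.append((np.array(a,float),np.array(b,float),pts))
add([-72,-85,10],[-72,85,10],[(25,92.8),(40,92.8),(112,92.4),(158,92.6)])
add([-61.5,-66,10],[-61.5,66,10],[(40,101.7),(60,101.7),(112,101.3),(140,101.3)])
add([-61.5,-66,0],[-61.5,66,0],[(40,105.3),(60,105.4),(70,105.2),(112,105.2)])
add([-61.5,66.5,10],[61.5,66.5,10],[(143.4,120),(142.5,140),(141.4,160),(140.5,180)])
add([-61.5,-66.5,10],[61.5,-66.5,10],[(29.8,120),(27.9,140),(25.9,160),(23.8,180)])
add([-61.5,-66.5,0],[61.5,-66.5,0],[(36.6,120),(34.7,140),(32.7,160),(30.7,180)])
add([-72,-85,10],[90,-85,10],[(10,160),(8,180)])
add([61.5,-66.5,10],[61.5,66.5,10],[(100,205),(130,204.9)])
add([-72,-19,0],[-72,19,0],[(85,98.3),(100,98.3)])
def res(q,full=False):
    M,t=TR(*q); o=[]
    for a,b,pts in E:
        A=proj(f,M@a+t);B=proj(f,M@b+t);n=np.array([-(B-A)[1],(B-A)[0]]);n/=np.linalg.norm(n)
        o.append([n@(np.array(p)-A) for p in pts])
    return o if full else np.concatenate(o)
r=least_squares(res,[635,-238,73,-19.6,24],loss='soft_l1');print('5dof',r.x.round(2),[np.round(np.mean(k),2) for k in res(r.x,1)])
g=lambda q:res([q[0],q[1],73,q[2],24])
r3=least_squares(g,[635,-238,-19.6],loss='soft_l1');q=r3.x;print('3dof',q.round(2),[np.round(np.mean(k),2) for k in res([q[0],q[1],73,q[2],24],1)])
# plate in hand: TCP relation; plate front edge corners & lip in image
print('plate front row', [ (u,v) for u,v in []])
M,t=TR(q[0],q[1],73,q[2]); 
for d in (100,60,11): print('TCP for height',d,(t+M@np.array([0,0,d])).round(1))
print('toolrot', R.from_matrix(M@np.diag([-1,1,-1])).as_euler('xyz',degrees=True))
E
```

```text
5dof [ 639.66 -224.75  100.2   -21.01   21.33] [np.float64(0.42), np.float64(-0.27), np.float64(0.01), np.float64(-0.74), np.float64(-0.41), np.float64(1.08), np.float64(0.68), np.float64(-13.68), np.float64(2.37)]
3dof [ 631.25 -243.57  -21.25] [np.float64(-0.2), np.float64(0.11), np.float64(0.25), np.float64(-10.97), np.float64(0.1), np.float64(1.12), np.float64(1.67), np.float64(-3.31), np.float64(1.74)]
plate front row []
TCP for height 100 [ 590.6 -243.6  164.4]
TCP for height 60 [ 606.8 -243.6  127.8]
TCP for height 11 [ 626.8 -243.6   83. ]
toolrot [170.83339583  22.27684345 156.94166313]
```

```bash
sed -i "s/'zy'/'ZY'/" tray.py && cat > fit.py <<'E'
from tray import *
from scipy.optimize import least_squares
f=load('wrist')
E=[]
def add(a,b,pts): E.append((np.array(a,float),np.array(b,float),pts))
add([-72,-85,10],[-72,85,10],[(25,92.8),(40,92.8),(112,92.4),(158,92.6)])
add([-61.5,-66,10],[-61.5,66,10],[(40,101.7),(60,101.7),(112,101.3),(140,101.3)])
add([-61.5,-66,0],[-61.5,66,0],[(40,105.3),(60,105.4),(70,105.2),(112,105.2)])
add([-61.5,66.5,10],[61.5,66.5,10],[(143.4,120),(142.5,140),(141.4,160),(140.5,180)])
add([-61.5,-66.5,10],[61.5,-66.5,10],[(29.8,120),(27.9,140),(25.9,160),(23.8,180)])
add([-61.5,-66.5,0],[61.5,-66.5,0],[(36.6,120),(34.7,140),(32.7,160),(30.7,180)])
add([-72,-85,10],[90,-85,10],[(10,160),(8,180)])
add([61.5,-66.5,10],[61.5,66.5,10],[(100,205),(130,204.9)])
add([-72,-19,0],[-72,19,0],[(85,98.3),(100,98.3)])
def res(q,full=False):
    M,t=TR(*q); o=[]
    for a,b,pts in E:
        A=proj(f,M@a+t);B=proj(f,M@b+t);n=np.array([-(B-A)[1],(B-A)[0]]);n/=np.linalg.norm(n)
        o.append([n@(np.array(p)-A) for p in pts])
    return o if full else np.concatenate(o)
r=least_squares(res,[635,-238,73,-19.6,24],loss='soft_l1');print('5dof',r.x.round(2),[np.round(k,1).tolist() for k in res(r.x,1)])
g=lambda q:res([q[0],q[1],73,q[2],24])
r3=least_squares(g,[635,-238,-19.6],loss='soft_l1');q=r3.x;print('3dof',q.round(2),[np.round(k,1).tolist() for k in res([q[0],q[1],73,q[2],24],1)])
M,t=TR(q[0],q[1],73,q[2]); 
for d in (100,60,11): print('TCP for height',d,(t+M@np.array([0,0,d])).round(1))
print('toolrot', R.from_matrix(M@np.diag([-1,1,-1])).as_euler('xyz',degrees=True))
E
python3 fit.py
```

```text
5dof [ 633.09 -236.94   72.8   -19.54   24.3 ] [[-0.5, -0.4, -0.6, -0.2], [0.1, 0.1, -0.1, 0.0], [-0.1, 0.1, -0.1, 0.1], [-0.1, -0.1, -0.0, -0.1], [0.2, 0.0, -0.0, 0.0], [0.2, 0.1, 0.1, 0.2], [-0.2, -0.4], [-0.1, -0.1], [1.3, 1.3]]
3dof [ 633.21 -236.87  -19.54] [[-0.5, -0.4, -0.5, -0.2], [0.1, 0.2, -0.1, 0.0], [-0.0, 0.1, -0.0, 0.1], [-0.1, -0.1, 0.0, 0.0], [0.0, -0.0, -0.0, 0.1], [0.1, 0.1, 0.2, 0.2], [-0.2, -0.3], [-0.3, -0.3], [1.3, 1.4]]
TCP for height 100 [ 594.9 -223.3  164.4]
TCP for height 60 [ 610.2 -228.7  127.8]
TCP for height 11 [ 629.  -235.4   83. ]
toolrot [180.          24.         160.45722938]
```

```bash
python3 - <<'E'
from h import *
f=load('wrist');c=f['color'].astype(int);g=c.sum(2)/3;sat=c.max(2)-c.min(2)
m=((sat<25)&(g>190))
p=np.array([725.54,-66.95,229.82]);Rt=R.from_euler('xyz',[179.965,-.082,160.344],degrees=True).as_matrix()
tool=lambda u,v,z:(Rt.T@(onz(f,u,v,z)-p))
T=[]
for q in list(range(155,215,8))+list(range(285,345,8)):
    r=[r for r in range(130,160) if m[r:r+5,q].all()]
    if r: T.append(tool(q,r[0]-.5,226.8))
T=np.array(T);k=np.polyfit(T[:,1],T[:,0],1);print('front edge tool x',k[1],'slope deg',np.degrees(k[0]), np.std(T[:,0]-np.polyval(k,T[:,1])))
for r in (165,180,195,205):
    cs=np.where(m[r,100:400])[0]+100; print(r,tool(cs[0]-.5,r,226.8)[:2].round(1),tool(cs[-1]+.5,r,226.8)[:2].round(1))
r=125;cs=np.where(m[r,200:300])[0]+200;print('lip',tool(cs[0]-.5,r,226.8)[:2],tool(cs[-1]+.5,r,226.8)[:2])
E
```

```text
front edge tool x 61.302099992201484 slope deg 0.057098405314603654 0.21750619318330613
165 [ 47.7 -65.5] [47.4 90.2]
180 [ 37.8 -65.3] [37.6 86.5]
195 [ 27.6 -72.3] [27.4 87.9]
205 [ 20.6 -65.1] [20.4 92.9]
lip [ 72.44339732 -16.28368929] [72.3955964  15.54604503]
```

```bash
cat > go.py <<'E'
import sys
from tray import *
M,t=TR(633.2,-236.9,73,-19.54)
def state():
    s=env.state();return s,s['ee_pos'],R.from_euler('xyz',s['ee_rot'],degrees=True).as_matrix()
def to(pts,yaw0=None):
    s,p,Rt=state();G=M@np.diag([-1,1,-1])
    print('t',s['time_s'],'tray pos',(M.T@(p-t)).round(1),'rotvec',R.from_matrix(Rt.T@G).as_rotvec().round(4),'F_tray',(M.T@s['force']).round(1))
    print('shift now-axes cm',(Rt.T@(t+M@np.array(pts[0])-p)/10).round(2))
    q=t+M@np.array(pts[0])
    for k in pts[1:]:
        n=t+M@np.array(k);print(k,'goal-axes cm',(G.T@(n-q)/10).round(2));q=n
if __name__=='__main__': to(eval(sys.argv[1]))
E
python3 go.py "[(-60,190,130),(-30,.3,100),(1.3,.3,60),(1.3,.3,25)]"
```

```text
t 5.5 tray pos [ 91.4 191.  131. ] rotvec [ 2.000e-04 -4.203e-01 -2.100e-03] F_tray [-2.   0.4 -3.4]
shift now-axes cm [13.78 -0.14  6.27]
(-30, 0.3, 100) goal-axes cm [ -3.   -18.97   3.  ]
(1.3, 0.3, 60) goal-axes cm [-3.13 -0.    4.  ]
(1.3, 0.3, 25) goal-axes cm [0.  0.  3.5]
```

>>> move_arm(
  plan=[
    {"tx": 1.5,"ty": 0,"tz": 0.6,"wx": 0,"wy": 0,"wz": 0},
    {"tx": 3,"ty": 0,"tz": 1.4,"wx": 0,"wy": 0,"wz": 0},
    {"tx": 3.2,"ty": 0,"tz": 1.4,"wx": 0,"wy": 0,"wz": 0},
    {"tx": 3.2,"ty": 0,"tz": 1.4,"wx": 0,"wy": 0,"wz": 0},
    {"tx": 2.9,"ty": -0.14,"tz": 1.47,"wx": 0,"wy": 0,"wz": 0},
    {"tx": 0,"ty": 0,"tz": 0,"wx": 0,"wy": -0.085,"wz": 0},
    {"tx": 0,"ty": 0,"tz": 0,"wx": 0,"wy": -0.12,"wz": 0},
    {"tx": 0,"ty": 0,"tz": 0,"wx": 0,"wy": -0.12,"wz": 0},
    {"tx": 0,"ty": 0,"tz": 0,"wx": 0,"wy": -0.095,"wz": -0.002},
    {"tx": 0,"ty": 0,"tz": 0,"wx": 0,"wy": 0,"wz": 0},
    {"tx": 0,"ty": 0,"tz": 0,"wx": 0,"wy": 0,"wz": 0},
  ],
)

```text
time_s: 6.42
ee_pos: [593.9, -21.9, 167.3]
ee_rot: [-179.9, 23.9, 160.5]
force: [1.3, -0.1, -3.1]
gripper_width: 11.6
gripper_force: 45.0
```

```bash
python3 go.py "[(-60,190,130),(-30,.3,100),(1.3,.3,60),(1.3,.3,25)]"
```

```text
t 6.4167 tray pos [-61.2 189.5 130.4] rotvec [-0.0009 -0.0021  0.0008] F_tray [-0.1  0.3 -3.3]
shift now-axes cm [-0.12  0.05  0.04]
(-30, 0.3, 100) goal-axes cm [ -3.   -18.97   3.  ]
(1.3, 0.3, 60) goal-axes cm [-3.13 -0.    4.  ]
(1.3, 0.3, 25) goal-axes cm [0.  0.  3.5]
```

>>> move_arm(
  plan=[
    {"tx": -0.3,"ty": -1.5,"tz": 0.3,"wx": 0,"wy": 0,"wz": 0},
    {"tx": -0.5,"ty": -3,"tz": 0.5,"wx": 0,"wy": 0,"wz": 0},
    {"tx": -0.5,"ty": -3.3,"tz": 0.5,"wx": 0,"wy": 0,"wz": 0},
    {"tx": -0.5,"ty": -3.3,"tz": 0.5,"wx": 0,"wy": 0,"wz": 0},
    {"tx": -0.5,"ty": -3.3,"tz": 0.5,"wx": 0,"wy": 0,"wz": 0},
    {"tx": -0.5,"ty": -3,"tz": 0.5,"wx": 0,"wy": 0,"wz": 0},
    {"tx": -0.3,"ty": -1.5,"tz": 0.2,"wx": 0,"wy": 0,"wz": 0},
    {"tx": -1,"ty": 0,"tz": 1,"wx": 0,"wy": 0,"wz": 0},
    {"tx": -1.3,"ty": 0,"tz": 1.5,"wx": 0,"wy": 0,"wz": 0},
    {"tx": -0.8,"ty": 0,"tz": 1.4,"wx": 0,"wy": -0.002,"wz": 0},
    {"tx": 0,"ty": 0,"tz": 0,"wx": 0,"wy": 0,"wz": 0},
    {"tx": 0,"ty": 0,"tz": 0,"wx": 0,"wy": 0,"wz": 0},
  ],
)

```text
time_s: 7.42
ee_pos: [613.6, -229.8, 129.1]
ee_rot: [-180.0, 24.1, 160.4]
force: [-0.6, -0.2, -3.4]
gripper_width: 12.0
gripper_force: 45.0
```

```bash
python3 go.py "[(1.3,.3,60),(1.3,.3,25)]"; python3 - <<'E'
from h import *
for i in range(3):
    f=grab('wrist');s=env.state();print(s['ee_pos'].round(2),s['ee_rot'].round(2))
g=cv2.resize(f['color'][...,::-1],(768,576),interpolation=cv2.INTER_CUBIC);cv2.imwrite('pics/w4.png',cv2.convertScaleAbs(g,alpha=1.6))
E
```

```text
t 7.4167 tray pos [ 3.8  0.2 59.7] rotvec [-0.0005  0.0015 -0.001 ] F_tray [-1.9 -0.4 -2.9]
shift now-axes cm [ 0.25  0.01 -0.03]
(1.3, 0.3, 25) goal-axes cm [0.  0.  3.5]
[ 613.03 -229.54  129.48] [-179.99   24.11  160.4 ]
[ 612.7  -229.44  129.83] [-179.98   24.14  160.4 ]
[ 612.48 -229.43  130.12] [-179.97   24.18  160.4 ]
```

View pics/w4.png

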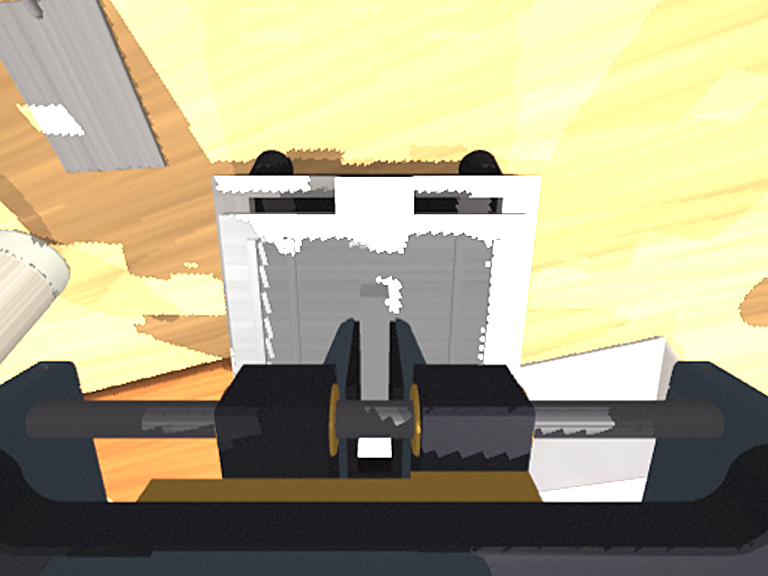

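The view shows the plate held above the bed. Rim outer edges are at columns 215 and 540 on row 185, and the lip spans columns 335–415 over the notch, so it is centred to within about 1 mm.

```bash
sed 's/^add.*//' fit.py | sed -n '1,5p' >/dev/null; python3 go.py "[(1.3,.3,60)]"; python3 - <<'E'
from tray import *
f=load('wrist');c=f['color'].astype(int);g=c.sum(2)//3;s=c.max(2)-c.min(2)
for r in (119,123,127,131): print(r,g[r,138:150].tolist(),s[r,138:150].tolist(),'R',g[r,352:366].tolist(),s[r,352:366].tolist())
M,t=TR(633.2,-236.9,73,-19.54)
for p in [(-72,-85,10),(-60,-85,10),(-72,85,10),(-60,85,10)]: print(p,proj(f,M@np.array(p)+t).round(1))
for q in (150,180,200,300,320): print(q,g[112:146,q].tolist())
print(proj(f,M@np.array([-61.5,-60,10])+t),proj(f,M@np.array([-61.5,-60,0])+t))
E
```

```text
t 7.5667 tray pos [ 3.1  0.1 61.1] rotvec [-0.0009  0.0031 -0.0009] F_tray [-1.   1.  -3.4]
shift now-axes cm [0.18 0.02 0.11]
119 [107, 107, 110, 119, 111, 130, 226, 213, 212, 211, 211, 211] [71, 76, 62, 5, 3, 5, 11, 11, 10, 10, 11, 10] R [231, 229, 230, 230, 230, 228, 214, 215, 200, 162, 169, 171, 172, 173] [8, 7, 7, 8, 6, 6, 8, 7, 39, 126, 116, 112, 111, 111]
123 [104, 101, 104, 109, 113, 108, 101, 120, 210, 202, 200, 200] [69, 72, 67, 26, 1, 4, 4, 7, 11, 11, 11, 10] R [193, 195, 210, 207, 207, 207, 209, 207, 171, 159, 162, 162, 163, 163] [10, 11, 12, 12, 12, 10, 5, 11, 98, 117, 109, 107, 107, 108]
127 [98, 99, 98, 103, 116, 113, 108, 107, 104, 99, 125, 216] [65, 66, 67, 52, 1, 5, 6, 8, 6, 7, 8, 11] R [213, 211, 211, 212, 212, 210, 214, 207, 163, 168, 168, 167, 167, 168] [12, 13, 12, 12, 12, 11, 7, 24, 125, 112, 113, 111, 110, 109]
131 [110, 109, 106, 106, 113, 116, 118, 116, 117, 117, 117, 115] [72, 70, 73, 67, 18, 1, 4, 5, 6, 7, 4, 6] R [204, 215, 212, 211, 211, 214, 211, 173, 152, 156, 159, 161, 163, 163] [11, 11, 10, 11, 11, 10, 11, 77, 111, 106, 105, 107, 108, 108]
(-72, -85,
[... 247 characters left out ...]
117, 103, 88, 128, 157, 152]
180 [17, 15, 15, 9, 4, 153, 219, 206, 204, 204, 200, 196, 196, 202, 175, 109, 103, 109, 115, 94, 21, 26, 30, 31, 29, 31, 31, 29, 24, 42, 91, 217, 254, 244]
200 [65, 68, 68, 58, 16, 148, 216, 205, 205, 202, 200, 197, 200, 161, 64, 58, 66, 71, 74, 59, 6, 9, 17, 12, 12, 17, 16, 12, 6, 42, 55, 206, 255, 245]
300 [69, 67, 70, 58, 12, 162, 233, 222, 219, 218, 216, 214, 214, 221, 215, 157, 57, 70, 71, 47, 6, 15, 10, 14, 14, 17, 18, 11, 4, 28, 49, 206, 255, 243]
320 [17, 10, 18, 6, 2, 171, 240, 217, 195, 195, 192, 188, 187, 189, 192, 194, 190, 193, 186, 133, 50, 61, 63, 64, 63, 64, 63, 64, 63, 65, 58, 208, 255, 245]
[173.06513383 131.36446535] [176.30472744 130.31689847]
```

>>> move_arm(
  plan=[
    {"tx": 0.1,"ty": 0.04,"tz": 1,"wx": 0,"wy": 0,"wz": 0},
    {"tx": 0,"ty": 0,"tz": 1,"wx": 0,"wy": 0,"wz": 0},
    {"tx": 0,"ty": 0,"tz": 1,"wx": 0,"wy": 0,"wz": 0},
    {"tx": 0,"ty": 0,"tz": 0.3,"wx": 0,"wy": 0,"wz": 0},
    {"tx": 0,"ty": 0,"tz": 0,"wx": 0,"wy": 0,"wz": 0},
    {"tx": 0,"ty": 0,"tz": 0,"wx": 0,"wy": 0,"wz": 0},
    {"tx": 0,"ty": 0,"tz": 0,"wx": 0,"wy": 0,"wz": 0},
    {"tx": 0,"ty": 0,"tz": 0,"wx": 0,"wy": 0,"wz": 0},
  ],
)

```text
time_s: 8.23
ee_pos: [624.4, -233.8, 99.6]
ee_rot: [-180.0, 24.2, 160.4]
force: [-0.6, 0.4, -3.5]
gripper_width: 11.8
gripper_force: 45.0
```

```bash
python3 go.py "[(1.1,.6,25)]"
```

```text
t 8.2333 tray pos [ 2.3 -0.  28.1] rotvec [-0.0014  0.004  -0.0015] F_tray [-2.1  0.2 -2.9]
shift now-axes cm [0.12 0.06 0.31]
```

>>> move_arm(
  plan=[
    {"tx": 0.12,"ty": 0.06,"tz": 0.3,"wx": -0.001,"wy": 0.004,"wz": -0.001},
    {"tx": 0,"ty": 0,"tz": 0,"wx": 0,"wy": 0,"wz": 0},
    {"tx": 0,"ty": 0,"tz": 0,"wx": 0,"wy": 0,"wz": 0},
    {"tx": 0,"ty": 0,"tz": 0,"wx": 0,"wy": 0,"wz": 0},
  ],
)

```text
time_s: 8.57
ee_pos: [624.5, -233.2, 96.0]
ee_rot: [-180.0, 24.0, 160.4]
force: [0.6, -0.8, -3.7]
gripper_width: 11.6
gripper_force: 45.0
```

```bash
python3 go.py "[(1.1,.6,23)]"
```

```text
t 8.5667 tray pos [ 0.7  0.6 24.8] rotvec [-0.0003 -0.0008 -0.0005] F_tray [-0.8 -0.5 -3.7]
shift now-axes cm [-0.04  0.    0.18]
```

Good. Descend gently to just past the rim top.

>>> move_arm(
  plan=[
    {"tx": -0.03,"ty": 0,"tz": 0.2,"wx": 0,"wy": 0,"wz": 0},
    {"tx": 0,"ty": 0,"tz": 0.15,"wx": 0,"wy": 0,"wz": 0},
    {"tx": 0,"ty": 0,"tz": 0.15,"wx": 0,"wy": 0,"wz": 0},
    {"tx": 0,"ty": 0,"tz": 0.15,"wx": 0,"wy": 0,"wz": 0},
    {"tx": 0,"ty": 0,"tz": 0,"wx": 0,"wy": 0,"wz": 0},
    {"tx": 0,"ty": 0,"tz": 0,"wx": 0,"wy": 0,"wz": 0},
  ],
)

```text
time_s: 9.07
ee_pos: [627.2, -234.1, 89.8]
ee_rot: [-180.0, 23.9, 160.4]
force: [-0.1, -0.2, -3.5]
gripper_width: 11.9
gripper_force: 45.0
```

```bash
python3 go.py "[(1.1,.6,12)]"
```

```text
t 9.0667 tray pos [ 0.8  0.6 18. ] rotvec [-0.0003 -0.0013 -0.0005] F_tray [-1.4 -0.2 -3.2]
shift now-axes cm [-0.03  0.    0.6 ]
```

>>> move_arm(
  plan=[
    {"tx": 0,"ty": 0,"tz": 0.2,"wx": 0,"wy": 0,"wz": 0},
    {"tx": 0,"ty": 0,"tz": 0.2,"wx": 0,"wy": 0,"wz": 0},
    {"tx": 0,"ty": 0,"tz": 0.15,"wx": 0,"wy": 0,"wz": 0},
    {"tx": 0,"ty": 0,"tz": 0.1,"wx": 0,"wy": 0,"wz": 0},
    {"tx": 0,"ty": 0,"tz": 0,"wx": 0,"wy": 0,"wz": 0},
    {"tx": 0,"ty": 0,"tz": 0,"wx": 0,"wy": 0,"wz": 0},
  ],
)

```text
time_s: 9.57
ee_pos: [629.7, -235.1, 84.1]
ee_rot: [-180.0, 23.9, 160.4]
force: [-0.3, -0.3, -3.4]
gripper_width: 12.0
gripper_force: 45.0
```

```bash
python3 go.py "[(1.1,.6,11)]"
```

```text
t 9.5667 tray pos [ 0.9  0.6 11.7] rotvec [-0.0004 -0.0009 -0.0005] F_tray [-1.5 -0.4 -3.1]
shift now-axes cm [-0.02  0.    0.07]
```

Nearly home with no contact; press lightly until the floor is felt.

>>> move_arm(
  plan=[
    {"tx": 0,"ty": 0,"tz": 0.08,"wx": 0,"wy": 0,"wz": 0},
    {"tx": 0,"ty": 0,"tz": 0.08,"wx": 0,"wy": 0,"wz": 0},
    {"tx": 0,"ty": 0,"tz": 0.05,"wx": 0,"wy": 0,"wz": 0},
    {"tx": 0,"ty": 0,"tz": 0,"wx": 0,"wy": 0,"wz": 0},
    {"tx": 0,"ty": 0,"tz": 0,"wx": 0,"wy": 0,"wz": 0},
  ],
)

```text
time_s: 9.98
ee_pos: [629.9, -235.1, 83.9]
ee_rot: [-180.0, 24.0, 160.4]
force: [-8.7, 2.5, 8.0]
gripper_width: 11.6
gripper_force: 45.0
```

```bash
python3 go.py "[(1.1,.6,11)]"
```

```text
t 9.9833 tray pos [ 1.   0.6 11.4] rotvec [-0.0003 -0.0005 -0.0004] F_tray [-5.  -0.6 11. ]
shift now-axes cm [-0.01  0.    0.04]
```

>>> move_arm(
  plan=[
    {"tx": 0,"ty": 0,"tz": -0.08,"wx": 0,"wy": 0,"wz": 0},
    {"tx": 0,"ty": 0,"tz": 0,"wx": 0,"wy": 0,"wz": 0},
    {"tx": 0,"ty": 0,"tz": 0,"wx": 0,"wy": 0,"wz": 0},
    {"tx": 0,"ty": 0,"tz": 0,"wx": 0,"wy": 0,"wz": 0},
    {"tx": 0,"ty": 0,"tz": 0,"wx": 0,"wy": 0,"wz": 0},
  ],
  gripper=4,
)

```text
time_s: 10.4
ee_pos: [630.6, -235.4, 83.1]
ee_rot: [-180.0, 24.0, 160.4]
force: [0.1, -0.6, -0.3]
gripper_width: 39.8
gripper_force: 0.0
```

>>> move_arm(
  plan=[
    {"tx": 0,"ty": 0,"tz": -1,"wx": 0,"wy": 0,"wz": 0},
    {"tx": 0,"ty": 0,"tz": -1.5,"wx": 0,"wy": 0,"wz": 0},
    {"tx": 0,"ty": 0,"tz": -2,"wx": 0,"wy": 0,"wz": 0},
    {"tx": 0.5,"ty": 0,"tz": -2,"wx": 0,"wy": 0,"wz": 0},
    {"tx": 0,"ty": 0,"tz": 0,"wx": 0,"wy": 0,"wz": 0},
    {"tx": 0,"ty": 0,"tz": 0,"wx": 0,"wy": 0,"wz": 0},
    {"tx": 0,"ty": 0,"tz": 0,"wx": 0,"wy": 0,"wz": 0},
  ],
)

```text
time_s: 10.98
ee_pos: [601.0, -224.9, 140.1]
ee_rot: [-180.0, 23.9, 160.4]
force: [0.1, 0.3, -0.3]
gripper_width: 40.0
gripper_force: 0.0
```

```bash
python3 go.py "[(0,0,60)]"; python3 - <<'E'
from tray import *
f=grab('wrist')
g=cv2.resize(f['color'][...,::-1],(768,576),interpolation=cv2.INTER_CUBIC);cv2.imwrite('pics/w5.png',g)
E
```

```text
t 10.9833 tray pos [-4.1  0.6 75.3] rotvec [-0.0004 -0.001  -0.0005] F_tray [-0.1  0.3 -0.3]
shift now-axes cm [-0.41 -0.06  1.53]
```

View pics/w5.png

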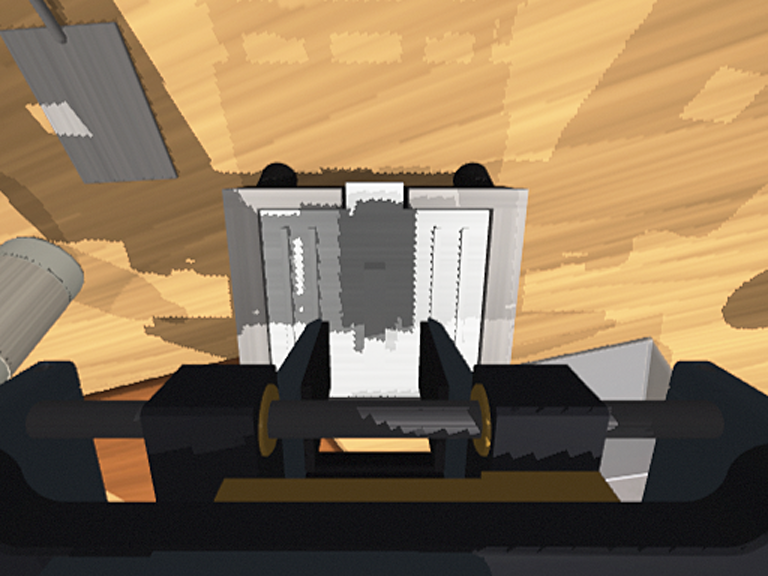

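The plate is seated flat in the pocket, with its edges parallel to the rim at columns 258–492 and the lip in the notch at (375,195). Next I measure the lid angle from the first frames, along the bar's path.

```bash
python3 go.py "[(-30,0,300),(98,0,300),(98,0,222)]"; python3 - <<'E'
from tray import *
M,t=TR(633.2,-236.9,73,-19.54)
def bar(th,y): return t+M@np.array([100-218*np.cos(th)+20*np.sin(th),y,20+218*np.sin(th)+20*np.cos(th)])
ths=np.arange(1.30,1.66,.015)
for n in ('top','scene'):
    f=grab(n);g=cv2.cvtColor(f['color'],cv2.COLOR_RGB2GRAY).astype(np.float32)
    for y in (-45,-25,25,45):
        P=np.array([proj(f,bar(th,y)) for th in ths],np.float32)
        v=cv2.remap(g,P[:,0].reshape(1,-1),P[:,1].reshape(1,-1),cv2.INTER_LINEAR)[0]
        print(n,y,P[0].round(),P[-1].round(),[f'{a:.2f}:{int(b)}' for a,b in zip(ths,v)])
s=env.state();print(s['qpos'])
E
```

```text
t 11.0333 tray pos [-4.5  0.6 74.7] rotvec [-0.0003 -0.002  -0.0004] F_tray [ 0.6 -0.9  0.2]
shift now-axes cm [  2.6   -0.07 -22.52]
(98, 0, 300) goal-axes cm [-12.8  -0.   -0. ]
(98, 0, 222) goal-axes cm [0.  0.  7.8]
top -45 [344. 180.] [352. 160.] ['1.30:117', '1.31:117', '1.33:118', '1.34:117', '1.36:117', '1.37:117', '1.39:118', '1.40:122', '1.42:122', '1.43:55', '1.45:14', '1.46:20', '1.48:17', '1.49:3', '1.51:13', '1.52:20', '1.54:47', '1.55:101', '1.57:83', '1.58:53', '1.60:57', '1.61:57', '1.63:56', '1.64:52']
top -25 [338. 178.] [347. 158.] ['1.30:164', '1.31:159', '1.33:165', '1.34:158', '1.36:140', '1.37:127', '1.39:171', '1.40:176', '1.42:137', '1.43:39', '1.45:14', '1.46:20', '1.48:19', '1.49:1', '1.51:14', '1.52:21', '1.54:50', '1.55:99', '1.57:89', '1.58:54', '1.60:45', '1.61:22', '1.63:22', '1.64:28']
top 25 [325. 173.] [333. 153.] ['1.30:103', '1.31:151', '1.33:167', '1.34:166', '1.36:166', '1.37:166', '1.39:169', '1.40:159', '1.42:122', '1.43:54', '1.45:13', '1.46:19', '1.48:19', '1.49:9', '1.51:13', '1.52:19', '1.54:47', '1.55:99', '1.57:92', '1.58:52', '1.60:42'
[... 939 characters left out ...]
'1.63:17', '1.64:24']
scene 25 [182. 133.] [160. 134.] ['1.30:46', '1.31:42', '1.33:42', '1.34:37', '1.36:33', '1.37:26', '1.39:48', '1.40:78', '1.42:91', '1.43:95', '1.45:94', '1.46:90', '1.48:76', '1.49:55', '1.51:38', '1.52:27', '1.54:24', '1.55:23', '1.57:24', '1.58:25', '1.60:20', '1.61:31', '1.63:74', '1.64:123']
scene 45 [184. 137.] [162. 139.] ['1.30:32', '1.31:38', '1.33:63', '1.34:79', '1.36:67', '1.37:59', '1.39:50', '1.40:53', '1.42:77', '1.43:92', '1.45:94', '1.46:92', '1.48:81', '1.49:58', '1.51:32', '1.52:29', '1.54:25', '1.55:18', '1.57:25', '1.58:16', '1.60:19', '1.61:34', '1.63:75', '1.64:126']
[-22.06056711  17.47610606 107.32188461   1.92666126  31.39098598
 -93.92340884]
```

>>> move_arm(
  plan=[
    {"tx": 0.4,"ty": 0,"tz": -1.5,"wx": 0,"wy": 0,"wz": 0},
    {"tx": 0.4,"ty": 0,"tz": -2.5,"wx": 0,"wy": 0,"wz": 0},
    {"tx": 0.4,"ty": 0,"tz": -3,"wx": 0,"wy": 0,"wz": 0},
    {"tx": 0.4,"ty": 0,"tz": -3,"wx": 0,"wy": 0,"wz": 0},
    {"tx": 0.4,"ty": 0,"tz": -3,"wx": 0,"wy": 0,"wz": 0},
    {"tx": 0.3,"ty": 0,"tz": -3,"wx": 0,"wy": 0,"wz": 0},
    {"tx": 0.3,"ty": 0,"tz": -3,"wx": 0,"wy": 0,"wz": 0},
    {"tx": 0,"ty": 0,"tz": -2.5,"wx": 0,"wy": 0,"wz": 0},
    {"tx": 0,"ty": 0,"tz": -1,"wx": 0,"wy": 0,"wz": 0.06},
    {"tx": 0,"ty": 0,"tz": 0,"wx": 0,"wy": 0,"wz": 0.11},
    {"tx": 0,"ty": 0,"tz": 0,"wx": 0,"wy": 0,"wz": 0.12},
    {"tx": 0,"ty": 0,"tz": 0,"wx": 0,"wy": 0,"wz": 0.12},
  ],
  gripper=9,
)

```text
time_s: 12.13
ee_pos: [492.7, -186.3, 335.0]
ee_rot: [169.9, 21.8, 134.6]
force: [-1.1, -0.1, -0.9]
gripper_width: 90.0
gripper_force: 0.0
```

>>> move_arm(
  plan=[
    {"tx": 0,"ty": 0,"tz": 0,"wx": 0,"wy": 0,"wz": 0.12},
    {"tx": 0,"ty": 0,"tz": 0,"wx": 0,"wy": 0,"wz": 0.12},
    {"tx": 0,"ty": 0,"tz": 0,"wx": 0,"wy": 0,"wz": 0.12},
    {"tx": 0,"ty": 0,"tz": 0,"wx": 0,"wy": 0,"wz": 0.12},
    {"tx": 0,"ty": 0,"tz": 0,"wx": 0,"wy": 0,"wz": 0.12},
    {"tx": 0,"ty": 0,"tz": 0,"wx": 0,"wy": 0,"wz": 0.12},
    {"tx": 0,"ty": 0,"tz": 0,"wx": 0,"wy": 0,"wz": 0.12},
    {"tx": 0,"ty": 0,"tz": 0,"wx": 0,"wy": 0,"wz": 0.12},
    {"tx": 0,"ty": 0,"tz": 0,"wx": 0,"wy": 0,"wz": 0.12},
    {"tx": 0,"ty": 0,"tz": 0,"wx": 0,"wy": 0,"wz": 0.08},
    {"tx": 0,"ty": 0,"tz": 0,"wx": 0,"wy": 0,"wz": 0},
    {"tx": 0,"ty": 0,"tz": 0,"wx": 0,"wy": 0,"wz": 0},
  ],
)

```text
time_s: 13.13
ee_pos: [492.7, -186.3, 334.7]
ee_rot: [156.1, 0.1, 70.6]
force: [-0.1, -0.4, 0.4]
gripper_width: 90.4
gripper_force: 0.0
```

```bash
sed -i 's/np.diag(\[-1,1,-1\])/np.array(AX)/; 1a AX=[[0,1,0],[1,0,0],[0,0,-1]]' go.py && python3 go.py "[(-30,0,300),(102,0,300),(102,0,222)]"; python3 - <<'E'
from tray import *
f=grab('wrist')
g=cv2.resize(f['color'][...,::-1],(768,576),interpolation=cv2.INTER_CUBIC);cv2.imwrite('pics/w6.png',cv2.convertScaleAbs(g,alpha=1.5))
M,t=TR(633.2,-236.9,73,-19.54)
def bar(th,y): return t+M@np.array([100-218*np.cos(th)+20*np.sin(th),y,20+218*np.sin(th)+20*np.cos(th)])
for th in (1.40,1.5): print(th,[1.5*proj(f,bar(th,y)) for y in (-64,0,64)])
E
```

```text
t 13.1333 tray pos [-30.    0.7 299.8] rotvec [-0.0021  0.0003  0.0025] F_tray [ 0.2 -0.4  0.3]
shift now-axes cm [-0.07 -0.   -0.02]
(102, 0, 300) goal-axes cm [ 0.  13.2 -0. ]
(102, 0, 222) goal-axes cm [-0.   0.   7.8]
1.4 [array([549.09136979, 402.77869301]), array([562.70651238, 308.68848977]), array([578.57843662, 199.00233933])]
1.5 [array([583.77718189, 403.44418969]), array([600.08989624, 309.15692347]), array([619.11425231, 199.19640513])]
```

View pics/w6.png

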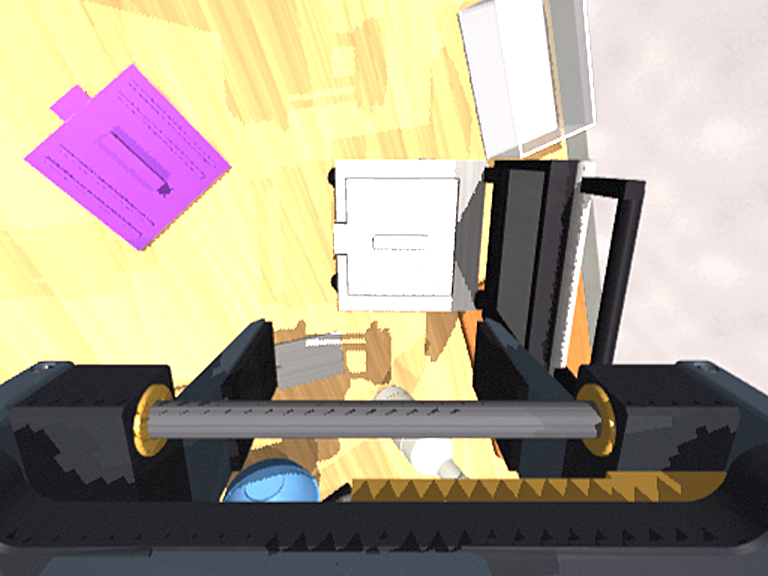

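The bar is seen from (630,190) to (603,360), which corresponds to a lid angle of about 1.53. The plate is square in its pocket.

>>> move_arm(
  plan=[
    {"tx": -0.07,"ty": 1,"tz": 0,"wx": -0.002,"wy": 0,"wz": 0.0025},
    {"tx": 0,"ty": 2.2,"tz": 0,"wx": 0,"wy": 0,"wz": 0},
    {"tx": 0,"ty": 2.7,"tz": 0,"wx": 0,"wy": 0,"wz": 0},
    {"tx": 0,"ty": 2.7,"tz": 0,"wx": 0,"wy": 0,"wz": 0},
    {"tx": 0,"ty": 2.7,"tz": 0,"wx": 0,"wy": 0,"wz": 0},
    {"tx": 0,"ty": 1.8,"tz": 0,"wx": 0,"wy": 0,"wz": 0},
    {"tx": 0,"ty": 1,"tz": 0,"wx": 0,"wy": 0,"wz": 0},
    {"tx": 0,"ty": 0,"tz": 0,"wx": 0,"wy": 0,"wz": 0},
    {"tx": 0,"ty": 0,"tz": 0,"wx": 0,"wy": 0,"wz": 0},
  ],
)

```text
time_s: 13.93
ee_pos: [614.1, -230.5, 392.3]
ee_rot: [156.0, -0.0, 70.4]
force: [-0.2, -0.1, -0.4]
gripper_width: 90.3
gripper_force: 0.0
```

```bash
python3 go.py "[(111,0,222)]"; python3 - <<'E'
from tray import *
M,t=TR(633.2,-236.9,73,-19.54)
f=grab('wrist');g=cv2.cvtColor(f['color'],cv2.COLOR_RGB2GRAY).astype(np.float32)
for y in (30,45,55):
    xs=np.arange(60,160,3);P=np.array([proj(f,t+M@np.array([x,y,238.6])) for x in xs],np.float32)
    v=cv2.remap(g,P[:,0].reshape(1,-1),P[:,1].reshape(1,-1),cv2.INTER_LINEAR)[0]
    print(y,P[0],[f'{a}:{int(b)}' for a,b in zip(xs,v)])
E
```

```text
t 13.9333 tray pos [111.5  -0.3 299.9] rotvec [ 0.0002  0.0003 -0.0015] F_tray [-0.3 -0.2 -0.3]
shift now-axes cm [ 0.04 -0.05  7.79]
30 [188.64394 171.69038] ['60:220', '63:220', '66:227', '69:221', '72:222', '75:224', '78:224', '81:227', '84:230', '87:62', '90:33', '93:35', '96:33', '99:22', '102:10', '105:9', '108:19', '111:25', '114:21', '117:56', '120:186', '123:174', '126:179', '129:180', '132:167', '135:189', '138:199', '141:192', '144:141', '147:62', '150:99', '153:118', '156:120', '159:116']
45 [187.4546  154.29053] ['60:180', '63:180', '66:186', '69:215', '72:222', '75:224', '78:223', '81:226', '84:199', '87:47', '90:33', '93:36', '96:35', '99:29', '102:13', '105:10', '108:20', '111:28', '114:20', '117:59', '120:187', '123:184', '126:169', '129:176', '132:197', '135:195', '138:192', '141:194', '144:188', '147:197', '150:196', '153:192', '156:193', '159:194']
55 [186.6363  142.31882] ['60:219', '63:220', '66:225', '69:221', '72:222', '75:224', '78:222', '81:224', '84:205', '87:143', '90:29', '93:33', '96:28', '99:10', '102:12', '105:17', '108:19', '111:43', '114:25', '117:60', '120:183', '123:168', '126:180', '129:198', '132:195', '135:192', '138:194', '141:189', '144:199', '147:196', '150:191', '153:190', '156:194', '159:194']
```

>>> move_arm(
  plan=[
    {"tx": 0.03,"ty": -0.05,"tz": 1,"wx": 0,"wy": 0,"wz": 0},
    {"tx": 0,"ty": 0,"tz": 2,"wx": 0,"wy": 0,"wz": 0},
    {"tx": 0,"ty": 0,"tz": 2,"wx": 0,"wy": 0,"wz": 0},
    {"tx": 0,"ty": 0,"tz": 1.5,"wx": 0,"wy": 0,"wz": 0},
    {"tx": 0,"ty": 0,"tz": 1,"wx": 0,"wy": 0,"wz": 0},
    {"tx": 0,"ty": 0,"tz": 0.3,"wx": 0,"wy": 0,"wz": 0},
    {"tx": 0,"ty": 0,"tz": 0,"wx": 0,"wy": 0,"wz": 0},
    {"tx": 0,"ty": 0,"tz": 0,"wx": 0,"wy": 0,"wz": 0},
  ],
)

```text
time_s: 14.65
ee_pos: [643.3, -240.5, 322.2]
ee_rot: [155.9, -0.0, 70.3]
force: [-0.6, -0.4, 0.2]
gripper_width: 89.8
gripper_force: 0.0
```

>>> move_arm(
  plan=[
    {"tx": 0,"ty": 0,"tz": 0,"wx": 0,"wy": 0,"wz": 0},
    {"tx": 0,"ty": 0,"tz": 0,"wx": 0,"wy": 0,"wz": 0},
    {"tx": 0,"ty": 0,"tz": 0,"wx": 0,"wy": 0,"wz": 0},
    {"tx": 0,"ty": 0,"tz": 0,"wx": 0,"wy": 0,"wz": 0},
    {"tx": 0,"ty": 0,"tz": 0,"wx": 0,"wy": 0,"wz": 0},
    {"tx": 0,"ty": 0,"tz": 0,"wx": 0,"wy": 0,"wz": 0},
    {"tx": 0,"ty": 0,"tz": 0,"wx": 0,"wy": 0,"wz": 0},
    {"tx": 0,"ty": 0,"tz": 0,"wx": 0,"wy": 0,"wz": 0},
    {"tx": 0,"ty": 0,"tz": 0,"wx": 0,"wy": 0,"wz": 0},
    {"tx": 0,"ty": 0,"tz": 0,"wx": 0,"wy": 0,"wz": 0},
  ],
  gripper=0,
  force=15,
)

```text
time_s: 15.48
ee_pos: [643.3, -240.5, 321.4]
ee_rot: [155.9, -0.0, 70.3]
force: [-0.7, -0.0, -0.3]
gripper_width: 25.9
gripper_force: 0.0
```

```bash
cat > arc.py <<'E'
from go import *
b=lambda th:np.array([100-218*np.cos(th)+20*np.sin(th),20+218*np.sin(th)+20*np.cos(th)])
s,p,Rt=state();q=M.T@(p-t);off=16.6
# theta from measured TCP, bar offset along tool z assumed `off`
from scipy.optimize import brentq
th=brentq(lambda a:b(a)[0]-q[0],0.3,1.62) if q[0]>-80 else brentq(lambda a:b(a)[1]-off-q[2],-.05,1.2)
print('t',s['time_s'],'tray',q.round(1),'theta',round(th,3),'z expected',(b(th)[1]-off).round(1),'F tray',(M.T@s['force']).round(1),s['gripper_width'].round(1),s['gripper_force'],s['qpos'].round(0))
a=th
while a>0.001:
    n=max(a-0.1,0);d=(b(n)-b(a))/10;print(f'{a:.2f}->{n:.2f} ty {d[0]:.2f} tz {-d[1]:.2f}');a=n
E
python3 arc.py
```

```text
Traceback (most recent call last):
  File "arc.py", line 7, in <module>
    print('t',s['time_s'],'tray',q.round(1),'theta',round(th,3),'z expected',(b(th)[1]-off).round(1),'F tray',(M.T@s['force']).round(1),s['gripper_width'].round(1),s['gripper_force'],s['qpos'].round(0))
                                                                                                                                        ^^^^^^^^^^^^^^^^^^^^^^^^
AttributeError: 'float' object has no attribute 'round'
```

>>> move_arm(
  plan=[
    {"tx": 0,"ty": 0,"tz": 0,"wx": 0,"wy": 0,"wz": 0},
    {"tx": 0,"ty": 0,"tz": 0,"wx": 0,"wy": 0,"wz": 0},
    {"tx": 0,"ty": 0,"tz": 0,"wx": 0,"wy": 0,"wz": 0},
    {"tx": 0,"ty": 0,"tz": 0,"wx": 0,"wy": 0,"wz": 0},
    {"tx": 0,"ty": 0,"tz": 0,"wx": 0,"wy": 0,"wz": 0},
    {"tx": 0,"ty": 0,"tz": 0,"wx": 0,"wy": 0,"wz": 0},
  ],
)

```text
time_s: 15.98
ee_pos: [643.0, -240.4, 321.3]
ee_rot: [156.0, -0.0, 70.3]
force: [-1.3, -0.7, -0.1]
gripper_width: 11.6
gripper_force: 15.0
```

```bash
sed -i "s/s\['gripper_width'\].round(1)/round(s['gripper_width'],1)/" arc.py; python3 arc.py
```

```text
t 15.9833 tray [110.5  -0.  222.6] theta 1.527 z expected 222.1 F tray [-1.  -1.1  0.4] 11.6 14.999976754188538 [-22.  14.  85.   1.  57.  -3.]
1.53->1.43 ty -2.19 tz 0.00
1.43->1.33 ty -2.18 tz 0.22
1.33->1.23 ty -2.14 tz 0.44
1.23->1.13 ty -2.09 tz 0.65
1.13->1.03 ty -2.01 tz 0.86
1.03->0.93 ty -1.92 tz 1.05
0.93->0.83 ty -1.80 tz 1.24
0.83->0.73 ty -1.67 tz 1.41
0.73->0.63 ty -1.52 tz 1.57
0.63->0.53 ty -1.36 tz 1.72
0.53->0.43 ty -1.18 tz 1.84
0.43->0.33 ty -0.99 tz 1.95
0.33->0.23 ty -0.79 tz 2.04
0.23->0.13 ty -0.58 tz 2.11
0.13->0.03 ty -0.37 tz 2.16
0.03->0.00 ty -0.06 tz 0.59
```

>>> move_arm(
  plan=[
    {"tx": 0,"ty": -0.6,"tz": 0,"wx": 0,"wy": 0,"wz": 0},
    {"tx": 0,"ty": -0.8,"tz": 0,"wx": 0,"wy": 0,"wz": 0},
    {"tx": 0,"ty": -0.79,"tz": 0,"wx": 0,"wy": 0,"wz": 0},
    {"tx": 0,"ty": -1.09,"tz": 0.1,"wx": 0,"wy": 0,"wz": 0},
    {"tx": 0,"ty": -1.09,"tz": 0.12,"wx": 0,"wy": 0,"wz": 0},
    {"tx": 0,"ty": -1.07,"tz": 0.2,"wx": 0,"wy": 0,"wz": 0},
    {"tx": 0,"ty": -1.07,"tz": 0.24,"wx": 0,"wy": 0,"wz": 0},
    {"tx": 0,"ty": -1.05,"tz": 0.3,"wx": 0,"wy": 0,"wz": 0},
    {"tx": 0,"ty": -1.04,"tz": 0.35,"wx": 0,"wy": 0,"wz": 0},
    {"tx": 0,"ty": 0,"tz": 0,"wx": 0,"wy": 0,"wz": 0},
    {"tx": 0,"ty": 0,"tz": 0,"wx": 0,"wy": 0,"wz": 0},
  ],
)

```text
time_s: 16.9
ee_pos: [572.1, -215.0, 273.2]
ee_rot: [156.2, -0.0, 70.3]
force: [-5.6, 1.9, 2.3]
gripper_width: 11.5
gripper_force: 15.0
```

```bash
python3 arc.py
```

```text
t 16.9 tray [2.210e+01 2.000e-01 2.093e+02] theta 1.116 z expected 208.0 F tray [-4.5 -0.1  4.6] 11.5 14.999061673879623 [-22.   8.  99.   1.  49.  -3.]
1.12->1.02 ty -2.00 tz 0.88
1.02->0.92 ty -1.91 tz 1.08
0.92->0.82 ty -1.79 tz 1.26
0.82->0.72 ty -1.65 tz 1.43
0.72->0.62 ty -1.50 tz 1.59
0.62->0.52 ty -1.34 tz 1.73
0.52->0.42 ty -1.16 tz 1.86
0.42->0.32 ty -0.97 tz 1.96
0.32->0.22 ty -0.76 tz 2.05
0.22->0.12 ty -0.56 tz 2.12
0.12->0.02 ty -0.34 tz 2.16
0.02->0.00 ty -0.03 tz 0.34
```

>>> move_arm(
  plan=[
    {"tx": 0,"ty": -0.6,"tz": 0.3,"wx": 0,"wy": 0,"wz": 0},
    {"tx": 0,"ty": -0.7,"tz": 0.35,"wx": 0,"wy": 0,"wz": 0},
    {"tx": 0,"ty": -0.7,"tz": 0.33,"wx": 0,"wy": 0,"wz": 0},
    {"tx": 0,"ty": -0.96,"tz": 0.52,"wx": 0,"wy": 0,"wz": 0},
    {"tx": 0,"ty": -0.95,"tz": 0.56,"wx": 0,"wy": 0,"wz": 0},
    {"tx": 0,"ty": -0.9,"tz": 0.61,"wx": 0,"wy": 0,"wz": 0},
    {"tx": 0,"ty": -0.89,"tz": 0.65,"wx": 0,"wy": 0,"wz": 0},
    {"tx": 0,"ty": -0.84,"tz": 0.7,"wx": 0,"wy": 0,"wz": 0},
    {"tx": 0,"ty": -0.81,"tz": 0.73,"wx": 0,"wy": 0,"wz": 0},
    {"tx": 0,"ty": -0.77,"tz": 0.78,"wx": 0,"wy": 0,"wz": 0},
    {"tx": 0,"ty": -0.73,"tz": 0.81,"wx": 0,"wy": 0,"wz": 0},
    {"tx": 0,"ty": 0,"tz": 0,"wx": 0,"wy": 0,"wz": 0},
  ],
  force=25,
)

```text
time_s: 17.9
ee_pos: [520.4, -196.6, 178.1]
ee_rot: [156.3, -0.0, 70.3]
force: [-4.2, -0.0, -3.7]
gripper_width: 11.2
gripper_force: 25.0
```

```bash
python3 arc.py
```

```text
t 17.9 tray [-66.7   0.3 144.7] theta 0.614 z expected 145.3 F tray [-5.1 -1.5 -1.8] 11.2 24.998759329319 [-23.   8. 114.   2.  34.  -4.]
0.61->0.51 ty -1.33 tz 1.74
0.51->0.41 ty -1.15 tz 1.86
0.41->0.31 ty -0.96 tz 1.97
0.31->0.21 ty -0.76 tz 2.05
0.21->0.11 ty -0.55 tz 2.12
0.11->0.01 ty -0.34 tz 2.16
0.01->0.00 ty -0.03 tz 0.30
```

>>> move_arm(
  plan=[
    {"tx": 0,"ty": -0.4,"tz": 0.52,"wx": 0,"wy": 0,"wz": 0},
    {"tx": 0,"ty": -0.45,"tz": 0.59,"wx": 0,"wy": 0,"wz": 0},
    {"tx": 0,"ty": -0.43,"tz": 0.6,"wx": 0,"wy": 0,"wz": 0},
    {"tx": 0,"ty": -0.39,"tz": 0.61,"wx": 0,"wy": 0,"wz": 0},
    {"tx": 0,"ty": -0.38,"tz": 0.62,"wx": 0,"wy": 0,"wz": 0},
    {"tx": 0,"ty": -0.37,"tz": 0.63,"wx": 0,"wy": 0,"wz": 0},
    {"tx": 0,"ty": -0.33,"tz": 0.65,"wx": 0,"wy": 0,"wz": 0},
    {"tx": 0,"ty": -0.32,"tz": 0.66,"wx": 0,"wy": 0,"wz": 0},
    {"tx": 0,"ty": -0.31,"tz": 0.66,"wx": 0,"wy": 0,"wz": 0},
    {"tx": 0,"ty": 0,"tz": 0,"wx": 0,"wy": 0,"wz": 0},
  ],
)

```text
time_s: 18.73
ee_pos: [512.3, -193.6, 113.6]
ee_rot: [156.4, -0.0, 70.4]
force: [-6.1, 0.8, -2.6]
gripper_width: 11.3
gripper_force: 25.0
```

```bash
python3 arc.py
```

```text
t 18.7333 tray [-100.8    0.3   89.3] theta 0.312 z expected 89.3 F tray [-6.6 -1.3  0.1] 11.3 25.002644956111908 [-23.  12. 120.   3.  24.  -6.]
0.31->0.21 ty -0.76 tz 2.05
0.21->0.11 ty -0.55 tz 2.12
0.11->0.01 ty -0.33 tz 2.16
0.01->0.00 ty -0.02 tz 0.25
```

>>> move_arm(
  plan=[
    {"tx": 0,"ty": -0.24,"tz": 0.6,"wx": 0,"wy": 0,"wz": 0},
    {"tx": 0,"ty": -0.26,"tz": 0.72,"wx": 0,"wy": 0,"wz": 0},
    {"tx": 0,"ty": -0.26,"tz": 0.73,"wx": 0,"wy": 0,"wz": 0},
    {"tx": 0,"ty": -0.19,"tz": 0.7,"wx": 0,"wy": 0,"wz": 0},
    {"tx": 0,"ty": -0.18,"tz": 0.71,"wx": 0,"wy": 0,"wz": 0},
    {"tx": 0,"ty": -0.18,"tz": 0.71,"wx": 0,"wy": 0,"wz": 0},
    {"tx": 0,"ty": -0.12,"tz": 0.55,"wx": 0,"wy": 0,"wz": 0},
    {"tx": 0,"ty": -0.08,"tz": 0.5,"wx": 0,"wy": 0,"wz": 0},
    {"tx": 0,"ty": 0,"tz": 0,"wx": 0,"wy": 0,"wz": 0},
    {"tx": 0,"ty": 0,"tz": 0,"wx": 0,"wy": 0,"wz": 0},
  ],
)

```text
time_s: 19.57
ee_pos: [518.8, -195.9, 59.6]
ee_rot: [156.5, -0.1, 70.4]
force: [-6.9, -0.2, -4.4]
gripper_width: 11.4
gripper_force: 25.0
```

```bash
python3 arc.py
```

```text
t 19.5667 tray [-116.5    0.4   37.2] theta 0.064 z expected 37.2 F tray [-7.7 -2.5 -1.4] 11.4 25.00321000814438 [-23.  17. 123.   5.  16.  -7.]
0.06->0.00 ty -0.17 tz 1.38
```

>>> move_arm(
  plan=[
    {"tx": 0,"ty": -0.06,"tz": 0.35,"wx": 0,"wy": 0,"wz": 0},
    {"tx": 0,"ty": -0.05,"tz": 0.35,"wx": 0,"wy": 0,"wz": 0},
    {"tx": 0,"ty": -0.03,"tz": 0.3,"wx": 0,"wy": 0,"wz": 0},
    {"tx": 0,"ty": -0.02,"tz": 0.25,"wx": 0,"wy": 0,"wz": 0},
    {"tx": 0,"ty": 0,"tz": 0.15,"wx": 0,"wy": 0,"wz": 0},
    {"tx": 0,"ty": 0,"tz": 0,"wx": 0,"wy": 0,"wz": 0},
    {"tx": 0,"ty": 0,"tz": 0,"wx": 0,"wy": 0,"wz": 0},
  ],
)

```text
time_s: 20.15
ee_pos: [522.4, -197.2, 46.2]
ee_rot: [156.5, -0.1, 70.4]
force: [-7.1, -0.0, -4.3]
gripper_width: 11.8
gripper_force: 25.0
```

```bash
python3 arc.py
```

```text
t 20.15 tray [-118.5    0.4   23.4] theta -0.0 z expected 23.4 F tray [-7.8 -2.4 -1.2] 11.8 25.003445148468018 [-23.  19. 124.   5.  14.  -8.]
```

>>> move_arm(
  plan=[
    {"tx": 0,"ty": 0,"tz": 0.1,"wx": 0,"wy": 0,"wz": 0},
    {"tx": 0,"ty": 0,"tz": 0.1,"wx": 0,"wy": 0,"wz": 0},
    {"tx": 0,"ty": 0,"tz": 0.1,"wx": 0,"wy": 0,"wz": 0},
    {"tx": 0,"ty": 0,"tz": 0,"wx": 0,"wy": 0,"wz": 0},
    {"tx": 0,"ty": 0,"tz": 0,"wx": 0,"wy": 0,"wz": 0},
  ],
)

```text
time_s: 20.57
ee_pos: [523.2, -197.5, 43.4]
ee_rot: [156.5, -0.1, 70.4]
force: [-8.5, -1.2, -3.9]
gripper_width: 11.5
gripper_force: 25.0
```

```bash
python3 arc.py
```

```text
t 20.5667 tray [-118.8    0.4   20.5] theta -0.013 z expected 20.5 F tray [-8.5 -3.9 -0.5] 11.5 25.00364989042282 [-23.  19. 124.   5.  14.  -8.]
```

>>> move_arm(
  plan=[
    {"tx": 0,"ty": 0.05,"tz": 0.1,"wx": 0,"wy": 0,"wz": 0},
    {"tx": 0,"ty": 0.05,"tz": 0.1,"wx": 0,"wy": 0,"wz": 0},
    {"tx": 0,"ty": 0,"tz": 0.1,"wx": 0,"wy": 0,"wz": 0},
    {"tx": 0,"ty": 0,"tz": 0,"wx": 0,"wy": 0,"wz": 0},
    {"tx": 0,"ty": 0,"tz": 0,"wx": 0,"wy": 0,"wz": 0},
  ],
)

```text
time_s: 20.98
ee_pos: [524.0, -197.7, 40.9]
ee_rot: [156.7, -0.1, 70.4]
force: [-12.7, 0.5, 1.6]
gripper_width: 11.5
gripper_force: 25.0
```

```bash
python3 arc.py; python3 - <<'E'
from h import *
f=grab('scene')
cv2.imwrite('pics/s2.png',cv2.convertScaleAbs(cv2.resize(f['color'][80:230,110:310,::-1],(800,600),interpolation=cv2.INTER_CUBIC),alpha=1.5))
E
```

```text
t 20.9833 tray [-119.     0.4   17.9] theta -0.025 z expected 17.9 F tray [-10.4  -3.8   6.3] 11.5 25.005593597888947 [-23.  19. 124.   5.  14.  -8.]
```

View pics/s2.png

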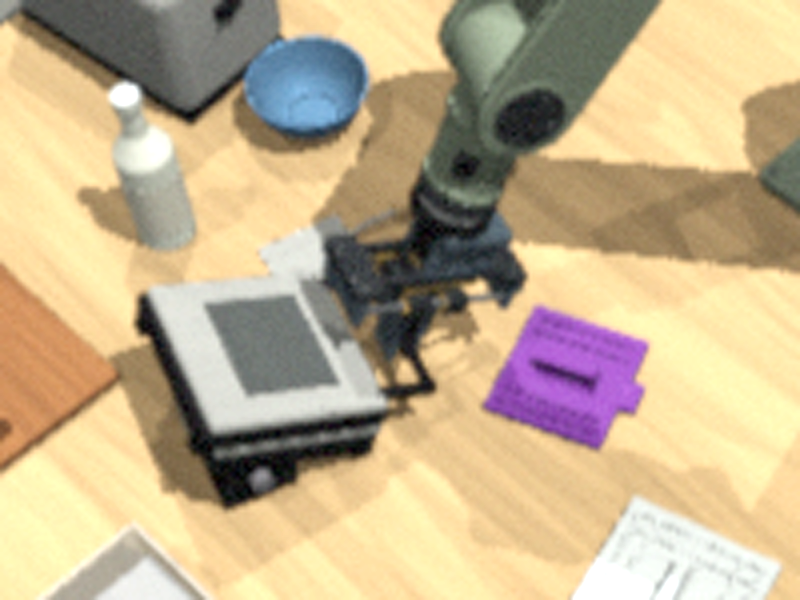

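The lid is down flush on the bed, with the bar in the fingers at (410,385). The force has risen at the stop, so I release and back off along the normal.

>>> move_arm(
  plan=[
    {"tx": 0,"ty": 0,"tz": 0.1,"wx": 0,"wy": 0,"wz": 0},
    {"tx": 0,"ty": 0,"tz": 0,"wx": 0,"wy": 0,"wz": 0},
    {"tx": 0,"ty": 0,"tz": 0,"wx": 0,"wy": 0,"wz": 0},
  ],
)

```text
time_s: 21.28
ee_pos: [524.1, -197.7, 40.8]
ee_rot: [156.6, -0.1, 70.4]
force: [-18.5, 2.4, 10.6]
gripper_width: 11.6
gripper_force: 25.0
```

>>> move_arm(
  plan=[
    {"tx": 0,"ty": 0,"tz": 0,"wx": 0,"wy": 0,"wz": 0},
    {"tx": 0,"ty": 0,"tz": 0,"wx": 0,"wy": 0,"wz": 0},
    {"tx": 0,"ty": 0,"tz": 0,"wx": 0,"wy": 0,"wz": 0},
    {"tx": 0,"ty": 0,"tz": 0,"wx": 0,"wy": 0,"wz": 0},
    {"tx": 0,"ty": 0,"tz": 0,"wx": 0,"wy": 0,"wz": 0},
  ],
  gripper=3,
)

```text
time_s: 21.7
ee_pos: [531.0, -200.3, 43.7]
ee_rot: [155.8, -0.0, 70.3]
force: [-0.5, 0.4, 0.8]
gripper_width: 29.6
gripper_force: 0.0
```

```bash
python3 arc.py
```

```text
t 21.7 tray [-111.1    0.3   17.4] theta -0.028 z expected 17.4 F tray [-0.2  0.2  1. ] 29.6 0.0 [-23.  20. 123.   5.  13.  -8.]
```

>>> move_arm(
  plan=[
    {"tx": 0,"ty": -0.5,"tz": 0,"wx": 0,"wy": 0,"wz": 0},
    {"tx": 0,"ty": -0.1,"tz": -0.3,"wx": 0,"wy": 0,"wz": 0},
    {"tx": 0,"ty": 0,"tz": -1,"wx": 0,"wy": 0,"wz": 0},
    {"tx": 0,"ty": 0,"tz": -1.5,"wx": 0,"wy": 0,"wz": 0},
    {"tx": 0,"ty": 0,"tz": -2,"wx": 0,"wy": 0,"wz": 0},
    {"tx": 0,"ty": 0,"tz": -2.5,"wx": 0,"wy": 0,"wz": 0},
    {"tx": 0,"ty": -1,"tz": -2.5,"wx": 0,"wy": 0,"wz": 0},
    {"tx": 0,"ty": -1,"tz": -1,"wx": 0,"wy": 0,"wz": 0},
    {"tx": 0,"ty": 0,"tz": 0,"wx": 0,"wy": 0,"wz": 0},
    {"tx": 0,"ty": 0,"tz": 0,"wx": 0,"wy": 0,"wz": 0},
    {"tx": 0,"ty": 0,"tz": 0,"wx": 0,"wy": 0,"wz": 0},
    {"tx": 0,"ty": 0,"tz": 0,"wx": 0,"wy": 0,"wz": 0},
  ],
)

```text
time_s: 22.7
ee_pos: [466.1, -177.1, 130.4]
ee_rot: [156.0, -0.0, 70.3]
force: [-0.9, 0.4, -0.2]
gripper_width: 30.3
gripper_force: 0.0
```

```bash
python3 - <<'E'
from go import *
f=grab('wrist');g=cv2.cvtColor(f['color'],cv2.COLOR_RGB2GRAY).astype(np.float32)
s=env.state();print(s['force'],s['ee_pos'])
b=lambda th,y:t+M@np.array([100-218*np.cos(th)+20*np.sin(th),y,20+218*np.sin(th)+20*np.cos(th)])
for n in ('scene','top'):
    f=grab(n);g=cv2.cvtColor(f['color'],cv2.COLOR_RGB2GRAY).astype(np.float32);ths=np.arange(-.12,.2,.02)
    for y in (30,50):
        P=np.array([proj(f,b(a,y)) for a in ths],np.float32)
        v=cv2.remap(g,P[:,0].reshape(1,-1),P[:,1].reshape(1,-1),cv2.INTER_LINEAR)[0]
        print(n,y,P[0],P[-1],[f'{a:.2f}:{int(q)}' for a,q in zip(ths,v)])
E
```

```text
[ 0.10399951  0.5955161  -0.52853549] [ 466.01128637 -177.05955768  130.22520902]
scene 30 [210.7034  173.21883] [214.04568 161.80652] ['-0.12:154', '-0.10:154', '-0.08:147', '-0.06:130', '-0.04:96', '-0.02:63', '0.00:46', '0.02:47', '0.04:71', '0.06:93', '0.08:115', '0.10:132', '0.12:143', '0.14:147', '0.16:142', '0.18:128']
scene 50 [212.84024 177.18517] [216.26888 165.83234] ['-0.12:25', '-0.10:34', '-0.08:60', '-0.06:85', '-0.04:83', '-0.02:61', '0.00:42', '0.02:37', '0.04:68', '0.06:100', '0.08:124', '0.10:137', '0.12:144', '0.14:144', '0.16:147', '0.18:151']
top 30 [306.55344 203.06596] [306.95273 205.26198] ['-0.12:34', '-0.10:27', '-0.08:22', '-0.06:16', '-0.04:13', '-0.02:15', '0.00:16', '0.02:17', '0.04:18', '0.06:20', '0.08:21', '0.10:21', '0.12:20', '0.14:20', '0.16:19', '0.18:19']
top 50 [302.08514 201.39883] [302.2959  203.52283] ['-0.12:32', '-0.10:24', '-0.08:17', '-0.06:17', '-0.04:20', '-0.02:23', '0.00:25', '0.02:28', '0.04:27', '0.06:25', '0.08:22', '0.10:19', '0.12:16', '0.14:15', '0.16:13', '0.18:12']
```

The bar is centred at a lid angle of about 0.00–0.01, and nothing touches the robot. Handing in.

```bash
python3 -c "
from workcell import env
print(env.job_done())"
```

```text
the job is handed in; nothing more can be done
None
```

I seated the plate flat in the pocket with its lip in the notch and let go, then lowered the lid under control to its stop and backed the arm clear; the job is handed in, but no verdict came back.

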